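# Check a refillable spray can at the work lamp, then press it down in the filling stand

## Robot

A 7-joint arm with a two-finger parallel gripper is mounted at the origin on the work surface. World frame = base frame: x ahead of the robot, y to its left, z up, the work surface at z = 0. Lengths are in m, angles in rad, forces in N, time in s.
With the tool pointing down it reaches from about 0.425 to 0.875 m from the base axis. Payload 4.7 kg.
Tool frame: the origin (TCP) lies midway between the tips of the shut fingers; the grasp point (between the pads) lies 19 mm behind it; z points along the fingers, y is the direction in which the jaws open and shut (so a half turn about z gives the same grasp; the last joint's range is limited). The gripper opens to 87 mm and grips with 3 to 60 N. Pads are 19 mm wide; open, the fingers measure 117 mm over their backs; the gripper's body (75 mm by 190 mm) begins 51 mm behind the grasp point.
Start: joints at [-1.224, 0.321, -0.07, 1.45, 0.023, 1.371, -0.057], TCP at [0.212, 0.614, 0.199] pointing down, gripper open.
Joint ranges: [-2.86, 2.86], [-0.3, 2.09], [-1.38, 1.24], [0.06, 2.45], [-1.56, 4.7], [0.09, 2.05], [-2.69, 2.69]. Speed limits (rad/s): [2.57, 2.57, 3.14, 3.14, 3.14, 3.14, 3.14].

## Interface

Orientations are given as a rotation vector (axis times angle).
In Python, from rig import get_obs, grab_frame, order gives the robot as it stands. The module is installed in compiled form; this text tells all that it offers.
- The arm moves only by the tool drive_tool, never from a script. Its arguments are lists of equal length, an entry for each row: "fingers": the closure, from 0 (fully open) to 1 (shut); "linear": the shift along the tool's x, y, z in m, a list of three; "spin": the turn about the tool's z in degrees. In form: {"fingers": [fingers, ...], "linear": [[tx, ty, tz], ...], "spin": [spin, ...]}. A call has 1 to 20 rows; each row shifts and turns the pose as measured when the row begins, along the tool's axes as they then stand; what a row does not reach is not made up. A row lasts 1/12 s, in which the tool goes at most 41.7 mm and 7.16 degrees, less where a joint would pass 70% of its speed; a pose out of reach is approached as far as the arm can. A call is refused whole if a number of a shift passes 0.0417 or a number of a turn 7.16, either way. A call with a gripper value outside its range is refused whole. The fingers move at their own pace and stop on an object; "force" is the grip in N (left out, the last holds). Time passes only in rows, so rows that do not move let the fingers close. It gives the time, the measured TCP pose, the force and the opening at its end, in the units of the state.
- get_obs(): the state, without advancing time (a new reading comes with each control period).
- grab_frame(name): name is "scene" or "side" or "wrist"; returns a dict with "image" (420x560x3 uint8, blue, green, red), "camera_matrix" (3x3 intrinsics, pixels), "R" (3x3) and "t" (3): a world point X has camera coordinates R X + t. Camera axes: x right, y down, z forward; pixel columns grow to the right and rows downward; lengths in m; the calibration is good to about 2 mm. A picture is of the moment at which its call begins. There is no depth.
- order.hand_in(): hands the job in, once; it reports no verdict.
The state is a dict: "time_s": time; "q": joint angles; "joint_velocities": joint speeds; "tau": joint torques, N m; "position": TCP position; "ee_rot": TCP orientation; "wrist_force": force on the tool from outside, world axes, zero at the start; "torque": the same for the moment, N m; "gripper_width": opening from 0.0 (shut) to 1.0 (fully open).
Only numpy, scipy, OpenCV 4.12 (cv2) and the standard library are available. Lean on these libraries where they do the work, as an engineer would, in place of code of your own. Each camera call takes 0.05 s, during which the arm holds its last target.

## Task

Refill the wide spray can that has a spout on top: first pick it up and hold it upright in the middle of the beam, some 15 cm in front of the caged work lamp, to check it all round for dents - the spout side facing the lamp first, then turned a third of a turn anticlockwise (seen from above), then another third the same way, pausing about a second at each. Then put it into the sprung ring of the filling stand, press the ring right down to its stop, and finish while still holding the can pressed down there so that it fills. Never tip the can over, and leave the other loose things on the bench where they are.

Things in the scene. Friction and masses are not known exactly. Their poses are not given: they have to be found in the camera images.
- can_mid (a point): Centre, 100 mm above its foot, of the refillable spray can, standing upright: plain aluminium body 64 mm in diameter, straight up to 126 mm, a short shoulder, a ribbed grey collar (146 to 190 mm) and on top a black spout bar 34 mm long, 13 mm wide, up to 201 mm. 0.12 to 0.24 kg. z: the can's axis, up; x: the way the spout points.
- can_collar (a point): Point on the can's axis 170 mm above its foot, half-way up the round collar, 44 mm in diameter: where to grip, from above, at any yaw. Axes as can_mid.
- can_base (a point): Centre of the can's foot (underside), which has a chamfered rim and a hollow for the filling pin. Axes as can_mid.
- can_side1 (a point): Point on the can's skin on the spout side, 100 mm up, to face the lamp first; its x axis points straight out of the can.
- can_side2 (a point): The same a third of a turn round, 120 degrees clockwise (seen from above) from the spout side: it faces the lamp second, after the can has been turned a third of a turn anticlockwise. Its x axis points straight out.
- can_side3 (a point): The same, 120 degrees anticlockwise (seen from above) from the spout side: it faces the lamp last. Its x axis points straight out.
- lamp_glass (a point): Centre of the round glass (132 mm) of the caged work lamp, 180 mm above the bench. x: out of the lamp along the level beam; z up. Cage 20 mm before the glass; black housing 152 mm wide; handle up to 288 mm; red foot tubes 97 mm to either side, reaching 50 mm beyond the glass. The can is well lit with its centre within 50 mm of the beam's axis and 100 to 250 mm from the glass. Fixed.
- dock_seat (a point): Centre of the seat (inner floor) of the filling stand's sprung steel ring, where the can's foot rests; 41 mm above the bench with the ring up; sinks with it. z up. Bore 70 mm wide; flared mouth 40 mm above the seat, 94 mm wide outside. Fixed to the bench.
- stand_column (a point): Top centre of the stand's grey valve column, 170 mm high, 85 x 65 mm, its centre 135 mm to the right of the ring as the robot sees it (stand turned up to 0.25 rad); its fittings rise to 196 mm. To its right a red canister, 205 to 345 mm from the ring, 211 mm high; between them a copper pipe up to 221 mm. Keep clear.
- dock (a joint): How far the sprung ring is pressed down, m: 0 up, 0.020 at its stop. The spring takes 6 N to start moving and 12 N at the stop; let go, the ring rises again. The can's own weight does not press it down.
- slim_can_mid (a point): Centre of a slim capped can, 45 mm in diameter, 140 mm high, no spout. Leave alone.
- filter_mid (a point): Centre of a white oil filter, 75 mm in diameter, 89 mm high with the nut on top, standing. Leave alone.
- tape_mid (a point): Centre of a roll of black tape lying flat, 96 mm in diameter, 19 mm high. Leave alone.
- carton_mid (a point): Centre of a small cardboard carton, 60 x 90 x 50 mm high. Leave alone.
- brake_pad_mid (a point): Centre of a brake pad lying flat, 148 x 52 x 16 mm high. Leave alone.
- socket_mid (a point): Centre of a standing steel wrench socket, 32 mm in diameter, 55 mm high. Leave alone.

How it is judged:
On the way, in this order (a step that is already met when the one before it is completed fails the run):
1. the can is held upright in the lamp's beam with its spout side to the lamp (angle between the x axis of can_side1 and the x axis of lamp_glass, either way round below 0.45 rad and x of lamp_glass in the frame of can_side1 above 0.02 m and x of can_mid in the frame of lamp_glass between 0.08 and 0.27 m and y of can_mid in the frame of lamp_glass between -0.055 and 0.055 m and z of can_mid in the frame of lamp_glass between -0.055 and 0.055 m and angle between can_mid's own z axis and vertical below 0.35 rad and contact force between the fingers and can above 1 N), for 0.4 s.
2. turned a third of a turn anticlockwise, the second side faces the lamp (angle between the x axis of can_side2 and the x axis of lamp_glass, either way round below 0.45 rad and x of lamp_glass in the frame of can_side2 above 0.02 m and x of can_mid in the frame of lamp_glass between 0.08 and 0.27 m and y of can_mid in the frame of lamp_glass between -0.055 and 0.055 m and z of can_mid in the frame of lamp_glass between -0.055 and 0.055 m and angle between can_mid's own z axis and vertical below 0.35 rad and contact force between the fingers and can above 1 N), for 0.4 s.
3. turned another third, the third side faces the lamp (angle between the x axis of can_side3 and the x axis of lamp_glass, either way round below 0.45 rad and x of lamp_glass in the frame of can_side3 above 0.02 m and x of can_mid in the frame of lamp_glass between 0.08 and 0.27 m and y of can_mid in the frame of lamp_glass between -0.055 and 0.055 m and z of can_mid in the frame of lamp_glass between -0.055 and 0.055 m and angle between can_mid's own z axis and vertical below 0.35 rad and contact force between the fingers and can above 1 N), for 0.4 s.
4. the can is in the ring and the ring is pressed down to its stop (value of joint dock above 0.016 m and horizontal distance between can_base and dock_seat below 0.006 m and z of can_base in the frame of dock_seat below 0.004 m and angle between can_mid's own z axis and vertical below 0.12 rad and contact force between the fingers and can above 2 N and contact force between can and dock above 5 N and contact force between each of the arm, the fingers and dock below 1 N), for 0.3 s.
At the end, for the whole second after the job is handed in: The can stands in the ring (foot within 4 mm of the seat, centred within 6 mm, upright within 0.12 rad), presses it down at least 16 of 20 mm with over 5 N, and the fingers still press on the can (over 2 N) and do not touch the ring. Nothing else has been shifted by over 30 mm (all of step 4); the arm keeps its last pose, push and grip.
It fails at once if the can is tipped over (angle between can_mid's own z axis and vertical above 0.7 rad).
It fails at once if another loose thing is shifted by more than 30 mm (distance of any of slim_can_mid, filter_mid, tape_mid, carton_mid, brake_pad_mid, socket_mid from where it was at the start of the episode above 0.03 m).
It also fails if it takes over 72 s, if anything falls off the work surface, if the arm or the gripper's body presses on something with over 40 N, if the wrist force passes 120 N, or if a joint passes its speed limit or range.

## Working session

There is one attempt and no reset: what is moved stays moved. The work goes in short steps, Python scripts to look and compute and a tool call to move; the robot and the scene stay as the last step left them, time stands still between calls to the robot, and variables do not carry over. Pictures are saved under pics/ and viewed, and the job is handed in when it is done.

Besides the shell and the picture viewer there is one more tool, called in YAML: its name, and indented under it one key for each argument. drive_tool: Moves the arm, as the interface text tells. Its arguments: {"type":"object","properties":{"fingers":{"type":"array","items":{"type":"number"}},"linear":{"type":"array","items":{"type":"array","items":{"type":"number"}}},"spin":{"type":"array","items":{"type":"number"}},"force":{"type":"number"}},"required":["fingers","linear","spin"]}

```bash
mkdir -p pics; python3 - <<'E'
from rig import get_obs, grab_frame
import cv2, numpy as np
o=get_obs()
for k,v in o.items(): print(k,np.round(v,4))
for n in ("scene","side","wrist"):
    f=grab_frame(n); cv2.imwrite(f"pics/{n}0.png",f["image"])
    print(n,f["camera_matrix"].tolist(),np.round(f["R"],4).tolist(),np.round(f["t"],4).tolist(), "cam pos",np.round(-f["R"].T@f["t"],3))
E
```

```text
time_s 0.0
q [-1.2239  0.3218 -0.0701  1.4517  0.0226  1.3708 -0.0569]
joint_velocities [-0.001  -0.0005  0.0001  0.0012  0.0007  0.0005  0.002 ]
tau [-1.30000e-03 -4.91287e+01 -4.04500e-01 -3.12524e+01 -6.39000e-02
  4.39000e-02  2.00000e-04]
position [0.2122 0.6138 0.1975]
ee_rot [-5.202e-01 -3.098e+00  3.000e-03]
wrist_force [-0.7327  0.526   0.3415]
torque [ 0.0141  0.0114 -0.0395]
gripper_width 0.9971
scene [[434.8666748734587, 0.0, 276.27907383866585], [0.0, 434.8666748734587, 205.88623720706047], [0.0, 0.0, 1.0]] [[0.7797, 0.6261, 0.0074], [0.3922, -0.4791, -0.7853], [-0.4881, 0.6152, -0.6191]] [-0.4797, -0.0548, 1.3849] cam pos [ 1.071 -0.578  0.818]
side [[493.00664671438363, 0.0, 283.40989152858396], [0.0, 493.00664671438363, 208.66308890402075], [0.0, 0.0, 1.0]] [[-0.7159, -0.6978, -0.0225], [-0.4223, 0.4585, -0.7819], [0.5559, -0.5503, -0.6229]] [0.4721, 0.2722, 1.4512] cam pos [-0.354  1.003  1.127]
wrist [[294.66163812565225, 0.0, 280.2914693167314], [0.0, 294.66163812565225, 208.62678414070461], [0.0, 0.0, 1.0]] [[0.3262, 0.9453, -0.0019], [0.9094, -0.3133, 0.2735], [0.2579, -0.091, -0.9619]] [-0.6489, -0.0325, 0.3919] cam pos [0.14  0.639 0.385]
```

View pics/scene0.png

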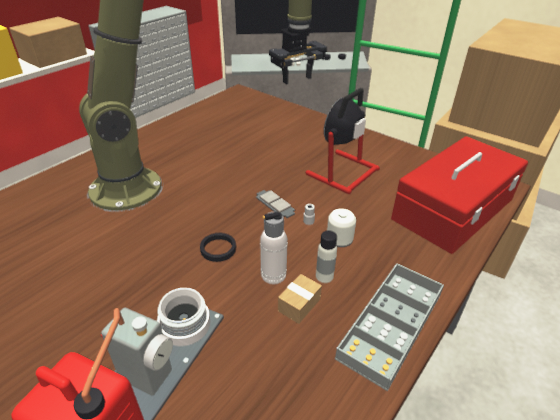

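View pics/side0.png

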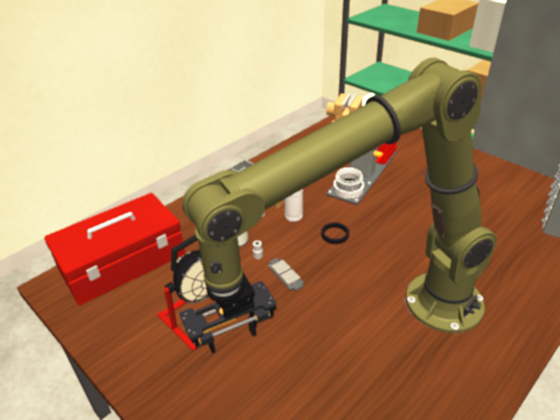

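View pics/wrist0.png

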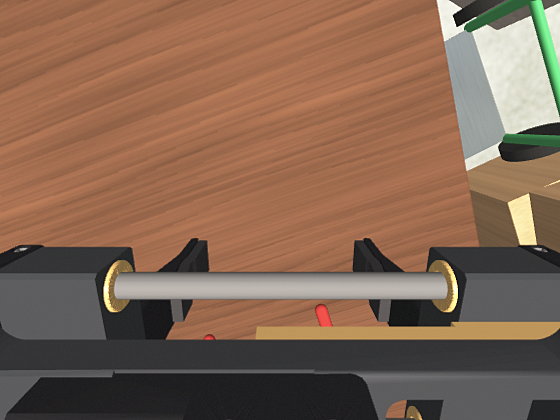

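The scene view shows the spout can at about (273,250) with its black spout at (272,216), the lamp at (345,120) and the ring at (183,305). In the side view the ring is at (348,183) and the lamp glass at (193,277). I'll enlarge these.

```bash
python3 - <<'E'
import cv2
a=cv2.imread("pics/scene0.png");b=cv2.imread("pics/side0.png")
def c(im,x,y,w,h,s,n): cv2.imwrite(n,cv2.resize(im[y:y+h,x:x+w],None,fx=s,fy=s,interpolation=cv2.INTER_CUBIC))
c(a,220,190,140,140,4,"pics/c1.png")
c(a,140,270,100,100,6,"pics/c2.png")
c(a,295,80,100,115,5,"pics/c3.png")
c(b,140,150,240,190,3.3,"pics/c4.png")
E
```

```text
(no output)
```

View pics/c1.png

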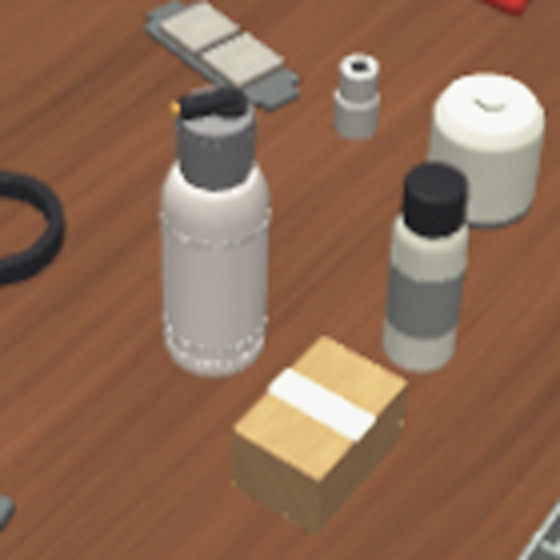

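View pics/c2.png

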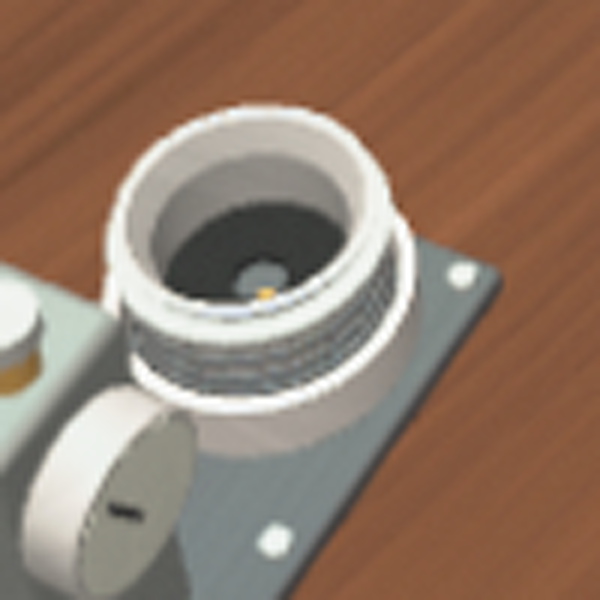

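View pics/c3.png

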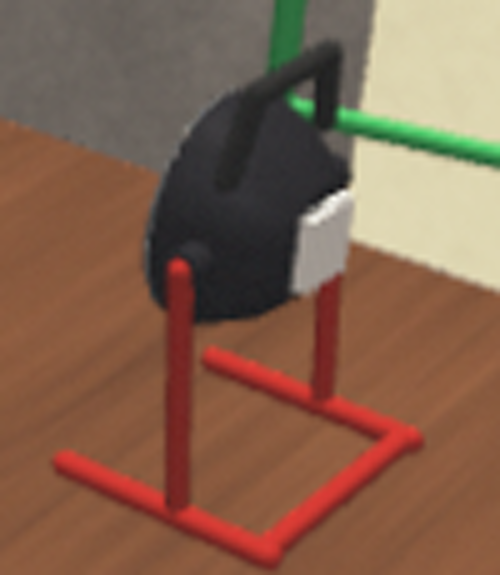

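View pics/c4.png

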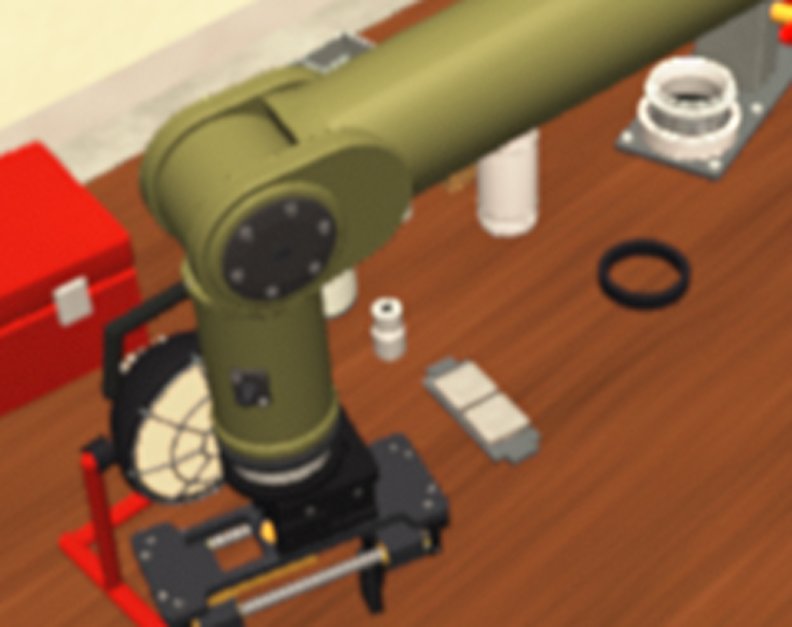

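In the crops the brass nozzle, at the image-left end of the bar (264,216), shows that the spout points left. Lamp foot tube ends are at (307,172), (349,190), (336,151) and (378,168), and the ring mouth is centred near (182,305).

```bash
cat > h.py <<'E'
import numpy as np, cv2
from rig import get_obs, grab_frame
def ray(f,u,v):
    K,R,t=f["camera_matrix"],f["R"],f["t"]
    return -R.T@t, R.T@np.linalg.solve(K,[u,v,1.])
def onz(f,u,v,z):
    c,d=ray(f,u,v); return c+d*(z-c[2])/d[2]
def proj(f,X):
    p=f["camera_matrix"]@(f["R"]@np.array(X,float)+f["t"]); return p[:2]/p[2]
def axis_pt(f,u,v,z,r):   # near-side surface point of an upright round thing -> axis
    p=onz(f,u,v,z); c,_=ray(f,u,v); d=p[:2]-c[:2]; return p[:2]+r*d/np.linalg.norm(d)
def two(f,a,g,b):
    c1,d1=ray(f,*a);c2,d2=ray(g,*b);d1/=np.linalg.norm(d1);d2/=np.linalg.norm(d2)
    s=np.linalg.lstsq(np.c_[d1,-d2],c2-c1,rcond=None)[0]
    p,q=c1+s[0]*d1,c2+s[1]*d2; return (p+q)/2,np.linalg.norm(p-q)
E
python3 - <<'E'
from h import *
np.set_printoptions(precision=4,suppress=True)
f=grab_frame("scene"); g=grab_frame("side")
print("can foot",axis_pt(f,273.6,283.3,0,.031))
print("can collar bottom",axis_pt(f,274,237,.146,.022))
print("spout L,R",onz(f,264.5,216,.195),onz(f,281,214.5,.195))
# ring mouth outer ellipse via white mask, scene crop
print("ring mouth z=.081", onz(f,140+250/6,270+210/6,.081))
for p in [(107,240),(390,195),(262,105),(240,318)]: print("  rim",onz(f,140+p[0]/6,270+p[1]/6,.081))
print("pin",onz(f,140+262/6,270+275/6,.045), "side rim", onz(g,140+690/3.3,150+83/3.3,.081))
P=[onz(f,295+x/5,80+y/5,.008) for x,y in [(62,460),(270,552),(207,355),(415,438)]]
print("lamp foot",np.array(P))
for n,u,v,z in [("slim top",220+435/4,190+185/4,.14),("filter top",220+490/4,190+100/4,.08),("carton",220+320/4,190+405/4,.05),("socket",309.5,206,.055),("tape",218,246,.015),("pad",275,203,.016)]:
    print(n,onz(f,u,v,z))
E
```

```text
can foot [0.5961 0.0132]
can collar bottom [0.596 0.014]
spout L,R [ 0.5829 -0.0043  0.195 ] [0.6083 0.0233 0.195 ]
ring mouth z=.081 [ 0.5478 -0.2371  0.081 ]
  rim [ 0.5191 -0.2774  0.081 ]
  rim [ 0.5812 -0.2013  0.081 ]
  rim [ 0.5145 -0.2018  0.081 ]
  rim [ 0.58   -0.2701  0.081 ]
pin [ 0.5479 -0.2376  0.045 ] side rim [ 0.5401 -0.229   0.081 ]
lamp foot [[0.399  0.4354 0.008 ]
 [0.5612 0.4339 0.008 ]
 [0.4008 0.6116 0.008 ]
 [0.5689 0.6096 0.008 ]]
slim top [0.7022 0.0841 0.14  ]
filter top [0.6515 0.2368 0.08  ]
carton [ 0.7053 -0.0261  0.05  ]
socket [0.5433 0.2395 0.055 ]
tape [ 0.4264 -0.0132  0.015 ]
pad [0.4276 0.2274 0.016 ]
```

Measured values agree: the two can estimates match to 1 mm at (0.596, 0.014), and the 37 mm bar gives a spout yaw of about -133°. The lamp glass should be near (0.45, 0.523), with its beam along -x. The ring is near (0.546, -0.236).

To fit the 240° inspection turn within joint 7's range, I'll grip with the wrist wound about 143° anticlockwise. First a lift and part of that turn, to see the sign of q7.

drive_tool:
  fingers: [0,0,0,0,0,0,0,0,0,0]
  linear:
    - [0,0,-0.03]
    - [0,0,-0.03]
    - [0,0,-0.02]
    - [0,0,0]
    - [0,0,0]
    - [0,0,0]
    - [0,0,0]
    - [0,0,0]
    - [0,0,0]
    - [0,0,0]
  spin: [0,0,-7,-7,-7,-7,-7,-7,-7,-7]

```text
time_s: 1.08
position: [0.2118, 0.613, 0.2798]
ee_rot: [1.03, -2.965, 0.007]
wrist_force: [0.0, -0.1, 0.0]
gripper_width: 1.0
```

```bash
cat >> h.py <<'E'
from scipy.spatial.transform import Rotation as Ro
def st():
    o=get_obs(); R=Ro.from_rotvec(o["ee_rot"]).as_matrix(); p=o["position"]
    psi=np.degrees(np.arctan2(R[1,0],R[0,0]))
    print("t %.2f p %s psi %.1f tilt %.2f q %s w %.3f F %s"%(o["time_s"],np.round(p,4),psi,np.degrees(np.arccos(-R[2,2])),np.round(o["q"],2),o["gripper_width"],np.round(o["wrist_force"],2)))
    return p,R,o
def go(target):
    p,R,o=st(); d=R.T@(np.array(target)-p); print("tool shift",np.round(d,4)); return d
E
python3 -c "
from h import *
st()"
```

```text
t 1.08 p [0.2118 0.613  0.2798] psi -141.7 tilt 0.31 q [-1.13  0.31 -0.19  1.31  0.06  1.53  0.92] w 1.000 F [ 0.02 -0.07  0.02]
```

```bash
python3 -c "
from h import *
go([.25,.45,.28]);go([.596,.0137,.28])"
```

```text
t 1.08 p [0.2118 0.613  0.2798] psi -141.7 tilt 0.31 q [-1.13  0.31 -0.19  1.31  0.06  1.53  0.92] w 1.000 F [ 0.02 -0.07  0.02]
tool shift [ 0.0711 -0.1516  0.0006]
t 1.08 p [0.2118 0.613  0.2798] psi -141.7 tilt 0.31 q [-1.13  0.31 -0.19  1.31  0.06  1.53  0.92] w 1.000 F [ 0.02 -0.07  0.02]
tool shift [ 0.0699 -0.7084  0.0024]
```

drive_tool:
  fingers: [0,0,0,0,0,0,0,0,0,0,0,0,0,0,0,0,0,0,0,0]
  linear:
    - [0.014,-0.03,0]
    - [0.014,-0.03,0]
    - [0.014,-0.03,0]
    - [0.014,-0.03,0]
    - [0.014,-0.03,0]
    - [0,-0.036,0]
    - [0,-0.036,0]
    - [0,-0.036,0]
    - [0,-0.036,0]
    - [0,-0.036,0]
    - [0,-0.036,0]
    - [0,-0.036,0]
    - [0,-0.036,0]
    - [0,-0.036,0]
    - [0,-0.036,0]
    - [0,-0.036,0]
    - [0,-0.036,0]
    - [0,-0.036,0]
    - [0,-0.03,0]
    - [0,0,0]
  spin: [0,0,0,0,0,0,0,0,0,0,0,0,0,0,0,0,0,0,0,0]

```text
time_s: 2.75
position: [0.5742, 0.038, 0.277]
ee_rot: [1.052, -2.956, 0.009]
wrist_force: [-1.2, -0.6, -0.3]
gripper_width: 1.004
```

```bash
python3 -c "
from h import *
go([.596,.0137,.28])
for n in ('scene','side','wrist'):
    f=grab_frame(n); cv2.imwrite(f'pics/{n}1.png',f['image'])
"
```

```text
t 2.75 p [0.5742 0.038  0.277 ] psi -140.8 tilt 0.39 q [-0.48  0.14  0.41  1.53 -0.05  1.49  2.18] w 1.004 F [-1.2  -0.61 -0.28]
tool shift [-0.0015 -0.0326 -0.0029]
```

View pics/wrist1.png

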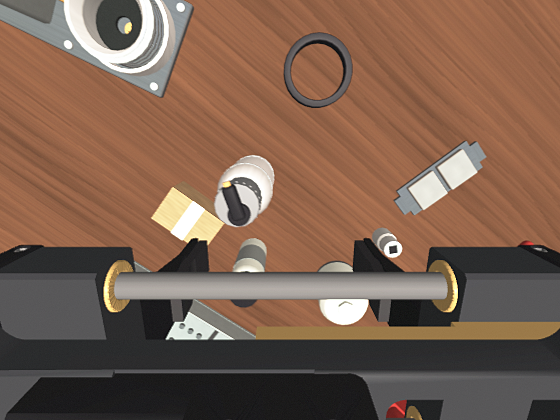

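View pics/side1.png

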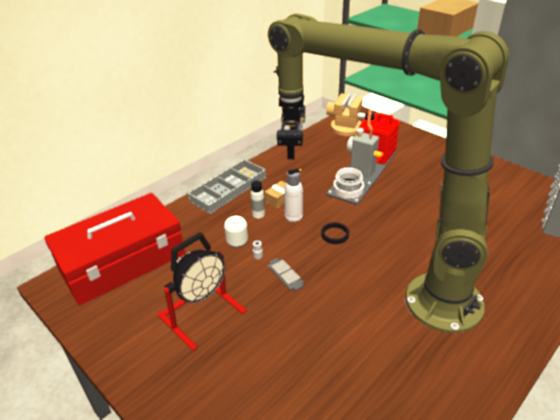

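The wrist view shows the spout can at (238,203), with the nozzle at (227,184), and the ring at (122,25). The side view shows the lamp glass whole at about (200,277). I'll enlarge both.

```bash
python3 - <<'E'
import cv2
a=cv2.imread("pics/wrist1.png");b=cv2.imread("pics/side1.png")
def c(im,x,y,w,h,s,n): cv2.imwrite(n,cv2.resize(im[y:y+h,x:x+w],None,fx=s,fy=s,interpolation=cv2.INTER_CUBIC))
c(a,200,140,100,100,6,"pics/d1.png")
c(b,150,220,110,140,4,"pics/d2.png")
c(b,270,130,130,100,6,"pics/d3.png")
E
```

```text
(no output)
```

View pics/d1.png

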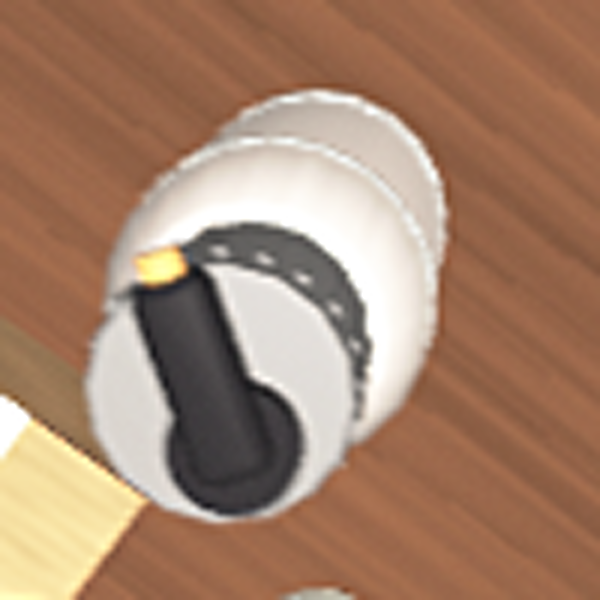

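View pics/d2.png

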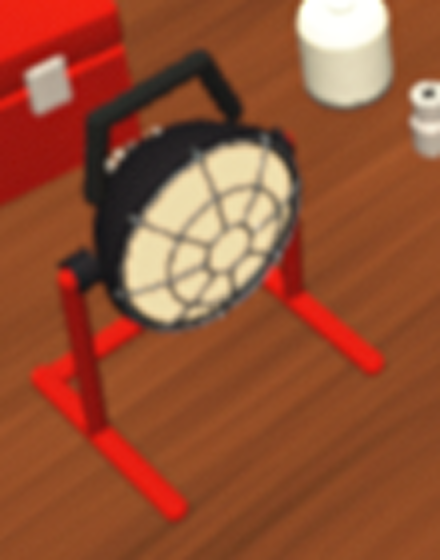

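View pics/d3.png

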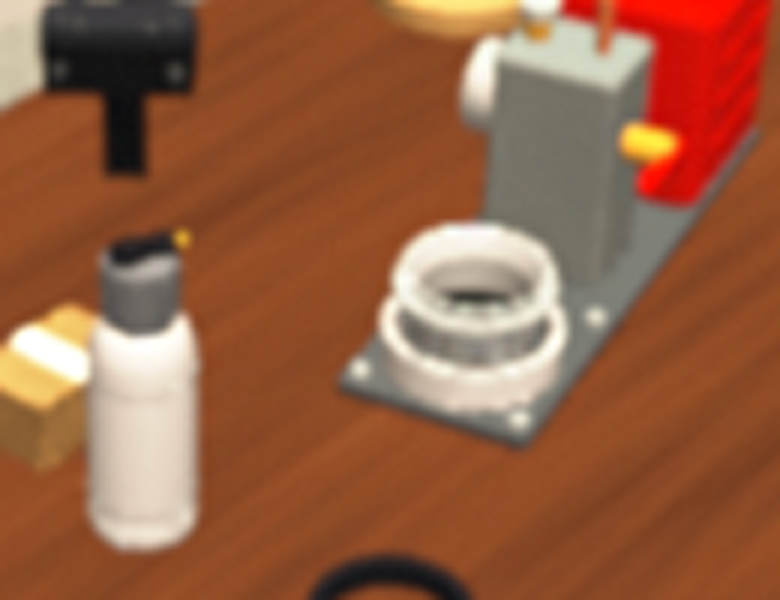

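```bash
python3 - <<'E'
from h import *
np.set_printoptions(precision=4,suppress=True)
w=grab_frame("wrist");f=grab_frame("scene"); g=grab_frame("side")
print("collar top",onz(w,236.8,205.3,.19)); n=onz(w,227,184.2,.196);h=onz(w,239.2,214.2,.196); print("nozzle,hub",n,h,np.degrees(np.arctan2(*(n-h)[1::-1])))
print("side can collar bottom",axis_pt(g,270+143/6,130+330/6,.146,.022),"foot",axis_pt(g,270+145/6,130+548/6,0,.031))
print("ring side",onz(g,349,176.3,.081))
print("ring 2view",two(f,(181.5,304.5),g,(349,176.3)))
print("glass at z=.18",onz(g,202.5,278,.18))
P=np.array([onz(g,150+x/4,220+y/4,.008) for x,y in [(40,378),(180,510),(378,365)]]);print("feet",P)
# lamp glass top/bottom extremes
E
```

```text
collar top [0.5963 0.0133 0.19  ]
nozzle,hub [ 0.5842 -0.0062  0.196 ] [0.5999 0.0201 0.196 ] -120.92632322009736
side can collar bottom [0.6013 0.0038] foot [0.5953 0.0106]
ring side [ 0.5357 -0.223   0.081 ]
ring 2view (array([ 0.5417, -0.2325,  0.0734]), np.float64(0.0014834348625300977))
glass at z=.18 [0.444  0.5207 0.18  ]
feet [[0.5651 0.6079 0.008 ]
 [0.4005 0.6082 0.008 ]
 [0.3953 0.4322 0.008 ]]
```

Everything agrees. The wrist view gives the can axis at (0.596, 0.013) and, more reliably, the spout yaw at -121°. The side view puts the glass at (0.445, 0.521, 0.18). Next I turn 17° and centre over the can.

drive_tool:
  fingers: [0,0,0,0,0,0]
  linear:
    - [0,-0.016,0]
    - [0,-0.016,0]
    - [0,0,0]
    - [0,0,0]
    - [0,0,0]
    - [0,0,0]
  spin: [0,0,-6,-6,-5,0]

```text
time_s: 3.55
position: [0.5894, 0.033, 0.2786]
ee_rot: [1.538, -2.739, -0.007]
wrist_force: [0.6, 0.4, 0.4]
gripper_width: 1.002
```

```bash
python3 -c "
from h import *
go([.5963,.0133,.151])"
```

```text
t 3.55 p [0.5894 0.033  0.2786] psi -121.4 tilt 0.25 q [-0.44  0.17  0.39  1.49 -0.07  1.5   2.55] w 1.002 F [0.64 0.42 0.42]
tool shift [ 0.0135 -0.0166  0.1275]
```

drive_tool:
  fingers: [0,0,0,0,0]
  linear:
    - [0.007,-0.009,0]
    - [0.007,-0.008,0]
    - [0,0,0.02]
    - [0,0,0.02]
    - [0,0,0]
  spin: [0,0,2,0,0]

```text
time_s: 3.97
position: [0.598, 0.0115, 0.2397]
ee_rot: [-1.479, 2.767, 0.004]
wrist_force: [-0.8, -0.9, -0.1]
gripper_width: 1.0
```

```bash
python3 -c "
from h import *
go([.5963,.0133,.151])"
```

```text
t 3.97 p [0.598  0.0115 0.2397] psi -123.7 tilt 0.30 q [-0.41  0.2   0.41  1.54 -0.08  1.42  2.56] w 1.000 F [-0.78 -0.94 -0.07]
tool shift [-0.0001  0.0024  0.0887]
```

drive_tool:
  fingers: [0,0,0,0,0,0]
  linear:
    - [0,0.0024,0.02]
    - [0,0,0.02]
    - [0,0,0.02]
    - [0,0,0.015]
    - [0,0,0.012]
    - [0,0,0]
  spin: [0,0,0,0,0,0]

```text
time_s: 4.47
position: [0.5991, 0.009, 0.1545]
ee_rot: [-1.463, 2.77, -0.001]
wrist_force: [0.0, 0.9, -0.2]
gripper_width: 0.999
```

```bash
python3 -c "
from h import *
go([.5963,.0133,.151])
f=grab_frame('scene'); cv2.imwrite('pics/s2.png',cv2.resize(f['image'][130:310,200:360],None,fx=3.2,fy=3.2))
f=grab_frame('wrist'); cv2.imwrite('pics/w2.png',f['image'])"
```

```text
t 4.47 p [0.5991 0.009  0.1545] psi -124.3 tilt 0.53 q [-0.4   0.24  0.4   1.67 -0.1   1.25  2.57] w 0.999 F [ 0.04  0.88 -0.2 ]
tool shift [-0.002   0.0048  0.0035]
```

View pics/s2.png

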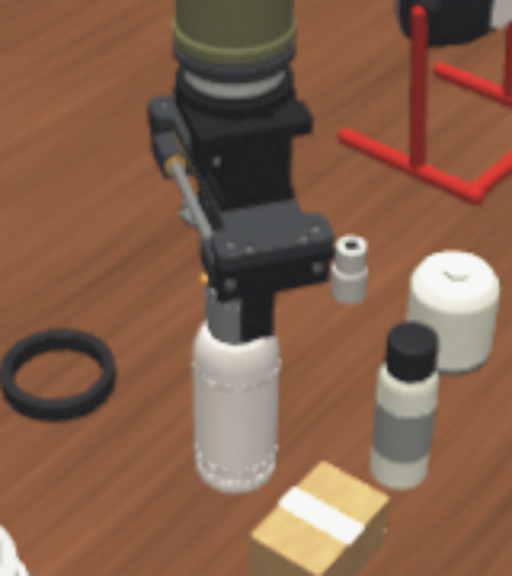

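View pics/w2.png

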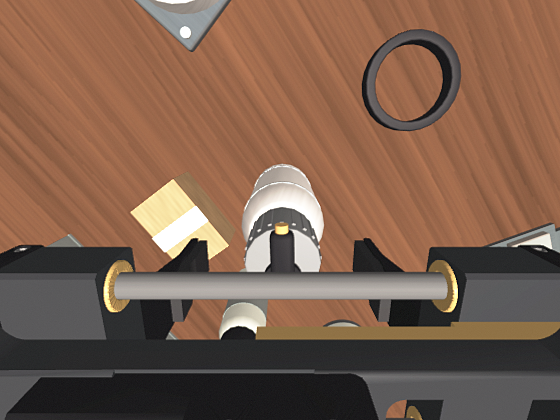

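The fingers straddle the collar. The wrist view shows the spout pointing along the tool's +x at column 281, so the can's yaw equals the tool's. I centre and close.

drive_tool:
  fingers: [0,0,1,1,1,1,1,1,1,1,1,1]
  linear:
    - [-0.002,0.005,0.003]
    - [0,0,0]
    - [0,0,0]
    - [0,0,0]
    - [0,0,0]
    - [0,0,0]
    - [0,0,0]
    - [0,0,0]
    - [0,0,0]
    - [0,0,0]
    - [0,0,0]
    - [0,0,0]
  spin: [0,0,0,0,0,0,0,0,0,0,0,0]
  force: 45

```text
time_s: 5.57
position: [0.6012, 0.0141, 0.1602]
ee_rot: [-1.457, 2.759, -0.008]
wrist_force: [-0.2, 0.9, -0.1]
gripper_width: 0.482
```

```bash
python3 -c "
from h import *
go([.5963,.0133,.151])
f=grab_frame('scene'); cv2.imwrite('pics/s3.png',cv2.resize(f['image'][130:310,200:360],None,fx=3.2,fy=3.2))"
```

```text
t 5.57 p [0.6012 0.0141 0.1602] psi -124.3 tilt 1.30 q [-0.41  0.23  0.4   1.67 -0.1   1.25  2.55] w 0.482 F [-0.15  0.87 -0.06]
tool shift [0.0036 0.0037 0.0091]
```

View pics/s3.png

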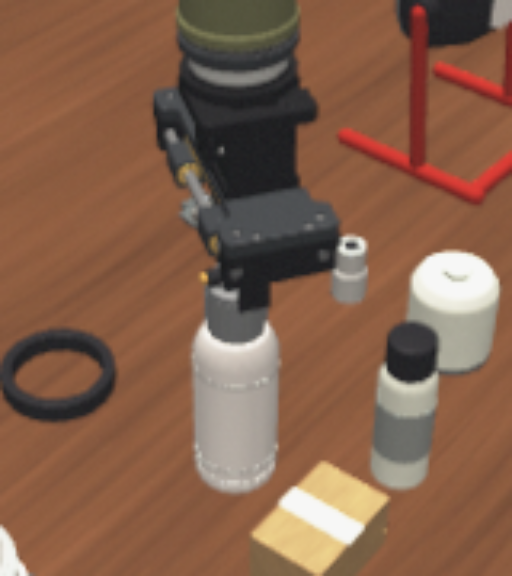

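drive_tool:
  fingers: [1,1,1,1,1,1]
  linear:
    - [0,0,-0.02]
    - [0,0,-0.03]
    - [0,0,-0.03]
    - [0,0,-0.03]
    - [0,0,0]
    - [0,0,0]
  spin: [0,0,0,0,0,0]

```text
time_s: 6.12
position: [0.5948, 0.0134, 0.2684]
ee_rot: [-1.462, 2.769, -0.001]
wrist_force: [-0.6, -0.0, -1.5]
gripper_width: 0.479
```

```bash
python3 -c "
from h import *
st()
f=grab_frame('scene'); cv2.imwrite('pics/s4.png',cv2.resize(f['image'][90:310,180:380],None,fx=2.6,fy=2.6))
f=grab_frame('wrist'); cv2.imwrite('pics/w4.png',f['image'])"
```

```text
t 6.12 p [0.5948 0.0134 0.2684] psi -124.3 tilt 0.56 q [-0.42  0.17  0.41  1.51 -0.07  1.46  2.53] w 0.479 F [-0.64 -0.   -1.45]
```

View pics/s4.png

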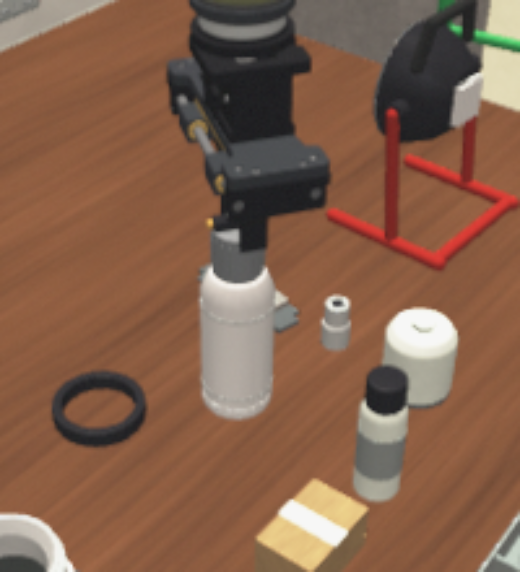

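View pics/w4.png

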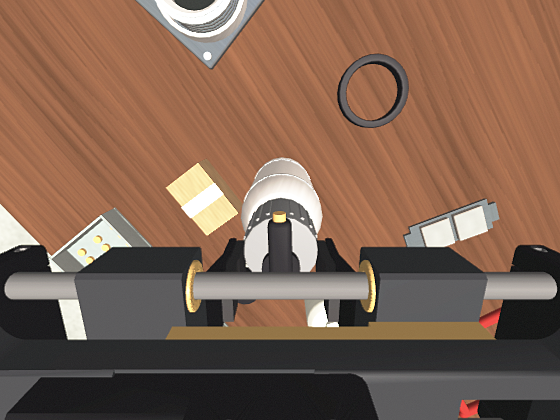

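The can is lifted cleanly and upright, with the reading about 1.5 N in z. Next I unwind clockwise, away from the beam.

drive_tool:
  fingers: [1,1,1,1,1,1,1,1,1,1,1,1,1,1,1,1,1,1,1,1]
  linear:
    - [0,0,0]
    - [0,0,0]
    - [0,0,0]
    - [0,0,0]
    - [0,0,0]
    - [0,0,0]
    - [0,0,0]
    - [0,0,0]
    - [0,0,0]
    - [0,0,0]
    - [0,0,0]
    - [0,0,0]
    - [0,0,0]
    - [0,0,0]
    - [0,0,0]
    - [0,0,0]
    - [0,0,0]
    - [0,0,0]
    - [0,0,0]
    - [0,0,0]
  spin: [4,7,7,7,7,7,7,7,7,7,7,7,7,7,7,7,7,7,4,0]

```text
time_s: 7.88
position: [0.5745, 0.013, 0.2267]
ee_rot: [-1.883, -2.466, 0.06]
wrist_force: [0.2, 0.4, -2.6]
gripper_width: 0.483
```

```bash
python3 -c "
from h import *
go([.27,.45,.27]); go([.285,.521,.27])"
```

```text
t 7.88 p [0.5745 0.013  0.2267] psi 105.3 tilt 3.11 q [-0.6   0.21  0.62  1.57 -0.12  1.45  0.3 ] w 0.483 F [ 0.16  0.42 -2.59]
tool shift [ 0.502  -0.1807 -0.03  ]
t 7.88 p [0.5745 0.013  0.2267] psi 105.3 tilt 3.11 q [-0.6   0.21  0.62  1.57 -0.12  1.45  0.3 ] w 0.483 F [ 0.16  0.42 -2.59]
tool shift [ 0.5665 -0.1476 -0.0314]
```

drive_tool:
  fingers: [1,1,1,1]
  linear:
    - [0,0,-0.02]
    - [0,0,-0.02]
    - [0,0,-0.01]
    - [0,0,0]
  spin: [0,0,0,0]

```text
time_s: 8.22
position: [0.5736, 0.0137, 0.2712]
ee_rot: [-1.868, -2.466, 0.074]
wrist_force: [0.4, 0.2, -1.5]
gripper_width: 0.482
```

```bash
python3 -c "
from h import *
go([.27,.45,.27]); go([.285,.521,.27])"
```

```text
t 8.22 p [0.5736 0.0137 0.2712] psi 105.7 tilt 3.84 q [-0.6   0.21  0.62  1.49 -0.11  1.55  0.3 ] w 0.482 F [ 0.38  0.19 -1.52]
tool shift [ 0.5022 -0.1735  0.017 ]
t 8.22 p [0.5736 0.0137 0.2712] psi 105.7 tilt 3.84 q [-0.6   0.21  0.62  1.49 -0.11  1.55  0.3 ] w 0.482 F [ 0.38  0.19 -1.52]
tool shift [ 0.5665 -0.1398  0.0154]
```

drive_tool:
  fingers: [1,1,1,1,1,1,1,1,1,1,1,1,1,1]
  linear:
    - [0.02,-0.007,0]
    - [0.038,-0.013,0.001]
    - [0.038,-0.013,0.001]
    - [0.038,-0.013,0.001]
    - [0.038,-0.013,0.001]
    - [0.038,-0.013,0.001]
    - [0.038,-0.013,0.001]
    - [0.038,-0.013,0.001]
    - [0.038,-0.013,0.001]
    - [0.038,-0.013,0.001]
    - [0.038,-0.013,0.001]
    - [0.038,-0.013,0.001]
    - [0.03,-0.01,0]
    - [0,0,0]
  spin: [0,0,0,0,0,0,0,0,0,0,0,0,0,0]

```text
time_s: 9.38
position: [0.2749, 0.4279, 0.2538]
ee_rot: [-1.86, -2.471, 0.101]
wrist_force: [-1.4, 1.3, -1.9]
gripper_width: 0.483
```

```bash
python3 -c "
from h import *
p,R,o=st(); print(R[:,2])
go([.285,.521,.27])"
```

```text
t 9.38 p [0.2749 0.4279 0.2538] psi 106.1 tilt 4.62 q [-1.15  0.05  0.15  1.66 -0.06  1.49 -0.72] w 0.483 F [-1.44  1.33 -1.92]
[-0.07693441 -0.02370797 -0.99675425]
t 9.38 p [0.2749 0.4279 0.2538] psi 106.1 tilt 4.62 q [-1.15  0.05  0.15  1.66 -0.06  1.49 -0.72] w 0.483 F [-1.44  1.33 -1.92]
tool shift [ 0.0867  0.034  -0.0191]
```

drive_tool:
  fingers: [1,1,1,1,1,1,1,1,1,1]
  linear:
    - [0.02,0.008,0]
    - [0.03,0.012,0]
    - [0.02,0.01,0]
    - [0.01,0,0]
    - [0,0,0]
    - [0,0,0]
    - [0,0,0]
    - [0,0,0]
    - [0,0,0]
    - [0,0,0]
  spin: [0,0,0,0,4,4,4,4,4,4]

```text
time_s: 10.22
position: [0.2758, 0.5108, 0.2363]
ee_rot: [-2.353, -2.042, 0.147]
wrist_force: [0.1, -1.4, -1.3]
gripper_width: 0.485
```

```bash
python3 -c "
from h import *
p,R,o=st(); print(R[:,2])
go([.285,.521,.25])"
```

```text
t 10.22 p [0.2758 0.5108 0.2363] psi 82.0 tilt 5.54 q [-1.23  0.22  0.17  1.5  -0.09  1.5  -1.19] w 0.485 F [ 0.07 -1.39 -1.32]
[-0.08564206 -0.04451403 -0.99533107]
t 10.22 p [0.2758 0.5108 0.2363] psi 82.0 tilt 5.54 q [-1.23  0.22  0.17  1.5  -0.09  1.5  -1.19] w 0.485 F [ 0.07 -1.39 -1.32]
tool shift [ 0.0105  0.0065 -0.0149]
```

drive_tool:
  fingers: [1,1,1,1,1,1]
  linear:
    - [0,0,0]
    - [0,0,0]
    - [0,0,0]
    - [0,0,0]
    - [0,0,0]
    - [0,0,0]
  spin: [0,0,0,0,0,0]

```text
time_s: 10.72
position: [0.2757, 0.5074, 0.2333]
ee_rot: [-2.35, -2.049, 0.154]
wrist_force: [-0.4, -0.2, -2.0]
gripper_width: 0.488
```

```bash
python3 -c "
from h import *
p,R,o=st(); print(R[:,2], o['torque'])
for r in ([-1.462,2.769,-.001],[-1.883,-2.466,.06],[-1.868,-2.466,.074],[-1.86,-2.471,.101],[-2.353,-2.042,.147],[-1.457,2.759,-.008]):
  R=Ro.from_rotvec(r).as_matrix(); print(R[:,2])
"
```

```text
t 10.72 p [0.2757 0.5074 0.2333] psi 82.3 tilt 5.79 q [-1.22  0.22  0.17  1.51 -0.09  1.5  -1.18] w 0.488 F [-0.44 -0.18 -1.95]
[-0.08775637 -0.04965623 -0.99490355] [ 0.08841748 -0.03732572 -0.03897464]
[ 0.00943292  0.00425821 -0.99994644]
[-0.0538792  -0.00748444 -0.99851941]
[-0.06635209 -0.00968684 -0.99774925]
[-0.0768432  -0.02377352 -0.99675972]
[-0.0859125  -0.04464119 -0.99530207]
[ 0.02140244  0.00550392 -0.99975579]
```

Under the load the tool sags and leans slowly, about 0.05 to 0.1° per row, since each row starts from the measured pose. It's 5.8° now and the beam allows 20°, so I work briskly and straighten it afterwards on the bench. Next I turn to the first pose and pause.

drive_tool:
  fingers: [1,1,1,1,1,1,1,1,1,1,1,1,1]
  linear:
    - [0.012,0.004,-0.008]
    - [0,0,-0.001]
    - [0,0,-0.001]
    - [0,0,-0.001]
    - [0,0,-0.001]
    - [0,0,-0.001]
    - [0,0,-0.001]
    - [0,0,-0.001]
    - [0,0,-0.001]
    - [0,0,-0.001]
    - [0,0,-0.001]
    - [0,0,-0.001]
    - [0,0,0]
  spin: [4,7,7,7,7,7,7,7,7,7,5,0,0]

```text
time_s: 11.8
position: [0.2832, 0.5209, 0.2527]
ee_rot: [3.089, 0.224, -0.141]
wrist_force: [-0.6, -0.2, -2.2]
gripper_width: 0.485
```

```bash
python3 -c "
from h import *
p,R,o=st(); print(R[:,2], 'canmid',p+.06*R[:,2]-0*p)
f=grab_frame('side'); cv2.imwrite('pics/s5.png',f['image'])
f=grab_frame('wrist'); cv2.imwrite('pics/w5.png',f['image'])"
```

```text
t 11.80 p [0.2832 0.5209 0.2527] psi 8.2 tilt 5.72 q [-1.34  0.25  0.31  1.45 -0.13  1.54 -2.45] w 0.485 F [-0.58 -0.25 -2.16]
[-0.08745783 -0.04789644 -0.99501611] canmid [0.27794481 0.51806431 0.19298134]
```

View pics/s5.png

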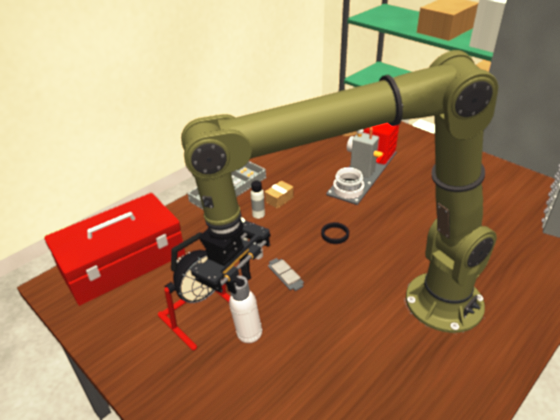

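View pics/w5.png

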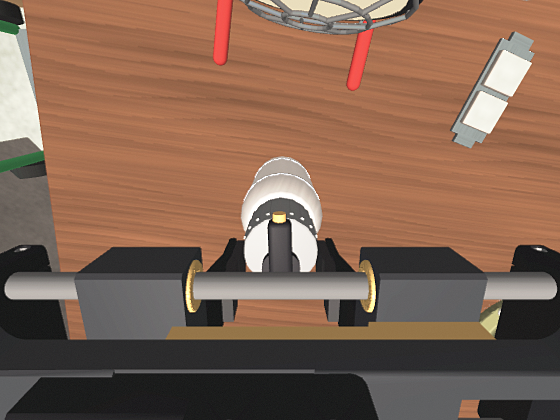

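The wrist view shows the spout at (280,218), pointing straight at the lamp cage at the top of the picture. The side view shows the can upright in front of the lamp. I pause a second, turn 120° anticlockwise and pause again.

drive_tool:
  fingers: [1,1,1,1,1,1,1,1,1,1]
  linear:
    - [0,0,0]
    - [0,0,0]
    - [0,0,0]
    - [0,0,0]
    - [0,0,0]
    - [0,0,0]
    - [0,0,0]
    - [0,0,0]
    - [0,0,0]
    - [0,0,0]
  spin: [0,0,0,0,0,0,0,0,0,0]

```text
time_s: 12.73
position: [0.2831, 0.5207, 0.2521]
ee_rot: [3.088, 0.231, -0.142]
wrist_force: [0.7, -0.0, -2.1]
gripper_width: 0.489
```

drive_tool:
  fingers: [1,1,1,1,1,1,1,1,1,1,1,1,1,1,1,1,1,1]
  linear:
    - [0,0,0]
    - [0,0,-0.001]
    - [0,0,-0.001]
    - [0,0,-0.001]
    - [0,0,-0.001]
    - [0,0,-0.001]
    - [0,0,-0.001]
    - [0,0,-0.001]
    - [0,0,-0.001]
    - [0,0,-0.001]
    - [0,0,-0.001]
    - [0,0,-0.001]
    - [0,0,-0.001]
    - [0,0,-0.001]
    - [0,0,-0.001]
    - [0,0,-0.001]
    - [0,0,0]
    - [0,0,0]
  spin: [-4,-7,-7,-7,-7,-7,-7,-7,-7,-7,-7,-7,-7,-7,-7,-7,0,0]

```text
time_s: 14.23
position: [0.2849, 0.5211, 0.2674]
ee_rot: [-1.538, -2.677, 0.134]
wrist_force: [-0.1, 0.3, -2.7]
gripper_width: 0.485
```

```bash
python3 -c "
from h import *
p,R,o=st(); print(R[:,2], 'canmid',p+.06*R[:,2]-0*p)
f=grab_frame('wrist'); cv2.imwrite('pics/w6.png',f['image'])"
```

```text
t 14.23 p [0.2849 0.5211 0.2674] psi 120.2 tilt 5.77 q [-1.16  0.25  0.1   1.41 -0.08  1.57 -0.53] w 0.485 F [-0.15  0.32 -2.67]
[-0.08755122 -0.04942813 -0.99493298] canmid [0.27969537 0.51812681 0.20771698]
```

View pics/w6.png

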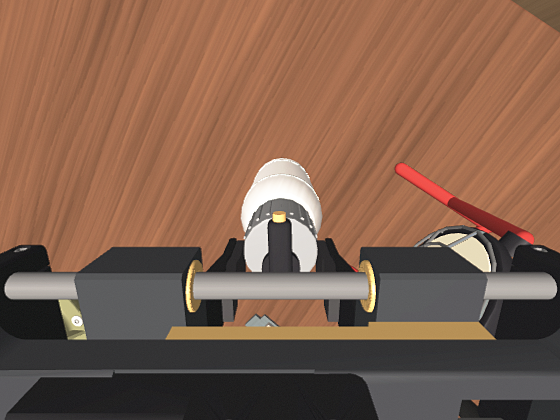

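Turned to 120°, with the spout still along the tool and the lamp now to its right, as it should be. I lower slightly while pausing, then turn the second third.

drive_tool:
  fingers: [1,1,1,1,1,1,1,1,1,1,1,1]
  linear:
    - [0,0,0.01]
    - [0,0,0.01]
    - [0,0,0]
    - [0,0,0]
    - [0,0,0]
    - [0,0,0]
    - [0,0,0]
    - [0,0,0]
    - [0,0,0]
    - [0,0,0]
    - [0,0,0]
    - [0,0,0]
  spin: [0,0,0,0,0,0,0,0,0,0,0,0]

```text
time_s: 15.28
position: [0.2829, 0.5198, 0.2448]
ee_rot: [-1.549, -2.671, 0.135]
wrist_force: [-0.7, -0.1, -2.5]
gripper_width: 0.479
```

drive_tool:
  fingers: [1,1,1,1,1,1,1,1,1,1,1,1,1,1,1,1,1,1,1,1]
  linear:
    - [0,0,0]
    - [0,0,0]
    - [0,0,0]
    - [0,0,0]
    - [0,0,0]
    - [0,0,0]
    - [0,0,0]
    - [0,0,0]
    - [0,0,0]
    - [0,0,0]
    - [0,0,0]
    - [0,0,0]
    - [0,0,0]
    - [0,0,0]
    - [0,0,0]
    - [0,0,0]
    - [0,0,0]
    - [0,0,0]
    - [0,0,0]
    - [0,0,0]
  spin: [-4,-7,-7,-7,-7,-7,-7,-7,-7,-7,-7,-7,-7,-7,-7,-7,-7,-5,0,0]

```text
time_s: 16.95
position: [0.2841, 0.5204, 0.2465]
ee_rot: [1.61, -2.583, -0.008]
wrist_force: [1.0, -0.2, -2.2]
gripper_width: 0.482
```

```bash
python3 -c "
from h import *
p,R,o=st(); print(R[:,2], 'canmid',p+.06*R[:,2]-0*p)
f=grab_frame('wrist'); cv2.imwrite('pics/w7.png',f['image'])"
```

```text
t 16.95 p [0.2841 0.5204 0.2465] psi -116.0 tilt 5.62 q [-0.98  0.26 -0.13  1.44 -0.02  1.53  1.59] w 0.482 F [ 0.98 -0.19 -2.17]
[-0.08585763 -0.0471829  -0.99518955] canmid [0.27891691 0.51752128 0.18676437]
```

View pics/w7.png

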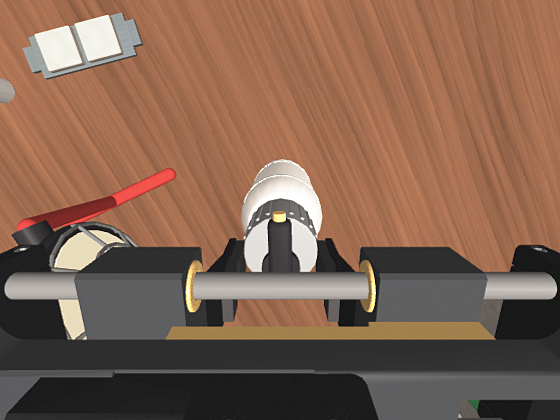

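drive_tool:
  fingers: [1,1,1,1,1,1,1,1,1,1,1]
  linear:
    - [0,0,0]
    - [0,0,0]
    - [0,0,0]
    - [0,0,0]
    - [0,0,0]
    - [0,0,0]
    - [0,0,0]
    - [0,0,0]
    - [0,0,0]
    - [0,0,0]
    - [0,0,0]
  spin: [0,0,0,0,0,0,0,0,0,0,0]

```text
time_s: 17.92
position: [0.2839, 0.5204, 0.2465]
ee_rot: [1.603, -2.588, -0.008]
wrist_force: [0.6, 0.5, -2.7]
gripper_width: 0.482
```

```bash
python3 -c "
from h import *
p,R,o=st(); print(R[:,2], 'canmid',p+.06*R[:,2]-0*p)
go([.27,.44,.27]);go([.596,.014,.27])"
```

```text
t 17.92 p [0.2839 0.5204 0.2465] psi -116.3 tilt 5.62 q [-0.98  0.26 -0.13  1.44 -0.02  1.53  1.58] w 0.482 F [ 0.57  0.47 -2.68]
[-0.08571146 -0.04724626 -0.99519914] canmid [0.2787956  0.51758254 0.18678319]
t 17.92 p [0.2839 0.5204 0.2465] psi -116.3 tilt 5.62 q [-0.98  0.26 -0.13  1.44 -0.02  1.53  1.58] w 0.482 F [ 0.57  0.47 -2.68]
tool shift [ 0.0799 -0.0222 -0.0184]
t 17.92 p [0.2839 0.5204 0.2465] psi -116.3 tilt 5.62 q [-0.98  0.26 -0.13  1.44 -0.02  1.53  1.58] w 0.482 F [ 0.57  0.47 -2.68]
tool shift [ 0.3163 -0.5036 -0.0262]
```

drive_tool:
  fingers: [1,1,1,1,1,1,1,1,1,1,1,1,1,1,1,1,1,1,1,1]
  linear:
    - [0.02,-0.006,-0.006]
    - [0.03,-0.008,-0.006]
    - [0.03,-0.008,-0.006]
    - [0,0,0]
    - [0,0,-0.001]
    - [0,0,-0.001]
    - [0,0,-0.001]
    - [0,0,-0.001]
    - [0,0,-0.001]
    - [0,0,-0.001]
    - [0,0,-0.001]
    - [0,0,-0.001]
    - [0,0,-0.001]
    - [0,0,-0.001]
    - [0,0,-0.001]
    - [0,0,-0.001]
    - [0,0,-0.001]
    - [0,0,-0.001]
    - [0,0,-0.001]
    - [0,0,0]
  spin: [0,0,0,4,7,7,7,7,7,7,7,7,7,7,7,7,7,7,5,0]

```text
time_s: 19.58
position: [0.2701, 0.436, 0.2878]
ee_rot: [-1.209, -2.832, 0.114]
wrist_force: [-0.3, 0.6, -1.2]
gripper_width: 0.484
```

```bash
python3 -c "
from h import *
p,R,o=st(); print(R[:,2])
go([.596,.014,.27])"
```

```text
t 19.58 p [0.2701 0.436  0.2878] psi 133.7 tilt 5.45 q [-0.99  0.07 -0.04  1.57 -0.05  1.58 -0.27] w 0.484 F [-0.3   0.62 -1.24]
[-0.08390141 -0.04444917 -0.99548221]
t 19.58 p [0.2701 0.436  0.2878] psi 133.7 tilt 5.45 q [-0.99  0.07 -0.04  1.57 -0.05  1.58 -0.27] w 0.484 F [-0.3   0.62 -1.24]
tool shift [-0.5306 -0.0552  0.0091]
```

drive_tool:
  fingers: [1,1,1,1,1,1,1,1,1,1,1,1,1,1,1,1]
  linear:
    - [-0.02,-0.002,0]
    - [-0.037,-0.004,0]
    - [-0.037,-0.004,0]
    - [-0.037,-0.004,0]
    - [-0.037,-0.004,0]
    - [-0.037,-0.004,0]
    - [-0.037,-0.004,0]
    - [-0.037,-0.004,0]
    - [-0.037,-0.004,0]
    - [-0.037,-0.004,0]
    - [-0.037,-0.004,0]
    - [-0.037,-0.004,0]
    - [-0.037,-0.004,0]
    - [-0.037,-0.004,0]
    - [-0.02,-0.002,0]
    - [0,0,0]
  spin: [0,0,0,0,0,0,0,0,0,0,0,0,0,0,0,0]

```text
time_s: 20.92
position: [0.6117, 0.0144, 0.2758]
ee_rot: [-1.122, -2.869, 0.105]
wrist_force: [-0.3, -1.3, -1.9]
gripper_width: 0.486
```

```bash
python3 -c "
from h import *
p,R,o=st(); print(R[:,2])
go([.596,.014,.27])
f=grab_frame('scene'); cv2.imwrite('pics/s8.png',f['image'])
f=grab_frame('wrist'); cv2.imwrite('pics/w8.png',f['image'])"
```

```text
t 20.92 p [0.6117 0.0144 0.2758] psi 137.2 tilt 5.18 q [-0.41  0.3   0.42  1.36 -0.08  1.59  0.82] w 0.486 F [-0.32 -1.29 -1.86]
[-0.07999771 -0.04191002 -0.99591361]
t 20.92 p [0.6117 0.0144 0.2758] psi 137.2 tilt 5.18 q [-0.41  0.3   0.42  1.36 -0.08  1.59  0.82] w 0.486 F [-0.32 -1.29 -1.86]
tool shift [ 0.011  -0.0104  0.007 ]
```

View pics/s8.png

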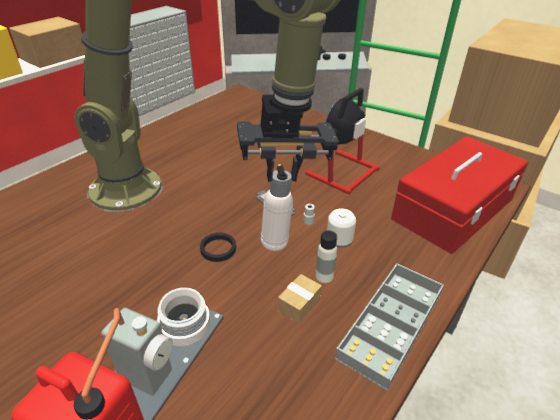

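View pics/w8.png

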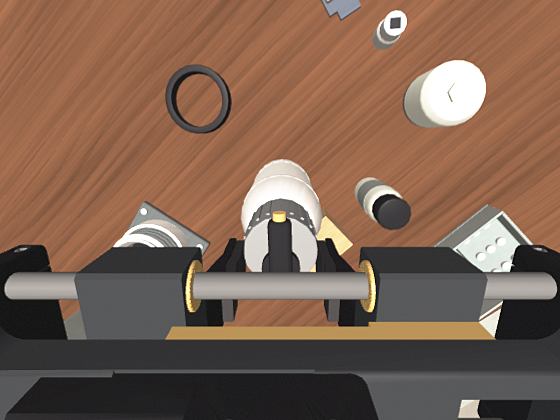

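```bash
python3 -c "
from h import *
go([.606,.014,.17])"
```

```text
t 21.02 p [0.6097 0.0186 0.276 ] psi 137.4 tilt 5.19 q [-0.42  0.29  0.42  1.36 -0.08  1.59  0.82] w 0.486 F [ 0.04  0.47 -2.79]
tool shift [-0.0039  0.003   0.1061]
```

drive_tool:
  fingers: [1,1,1,1,1,1,1,1,1]
  linear:
    - [-0.002,0.001,0.02]
    - [-0.002,0.002,0.03]
    - [0,0,0.02]
    - [0,0,0.015]
    - [0,0,0.01]
    - [0,0,0.005]
    - [0,0,0.005]
    - [0,0,0.005]
    - [0,0,0.005]
  spin: [0,0,0,0,0,0,0,0,0]

```text
time_s: 21.77
position: [0.603, 0.0319, 0.1614]
ee_rot: [-1.074, -2.886, 0.079]
wrist_force: [0.2, -0.2, 5.5]
gripper_width: 0.483
```

```bash
python3 -c "
from h import *
p,R,o=st(); print(R[:,2],o['torque'])
"
```

```text
t 21.77 p [0.603  0.0319 0.1614] psi 139.1 tilt 4.59 q [-0.43  0.32  0.39  1.56 -0.1   1.37  0.84] w 0.483 F [ 0.22 -0.22  5.46]
[-0.07540527 -0.02664366 -0.99679695] [-0.03339622  0.11165949  0.03733828]
```

Contact, at 5.5 N. Pressing gently should straighten the can on its flat foot.

drive_tool:
  fingers: [1,1,1,1,1,1]
  linear:
    - [0,0,0.004]
    - [0,0,0.004]
    - [0,0,0.004]
    - [0,0,0.004]
    - [0,0,0.004]
    - [0,0,0.004]
  spin: [0,0,0,0,0,0]

```text
time_s: 22.27
position: [0.6105, 0.0248, 0.1614]
ee_rot: [-1.085, -2.909, 0.071]
wrist_force: [-2.2, -0.2, 11.9]
gripper_width: 0.486
```

```bash
python3 -c "
from h import *
p,R,o=st(); print(R[:,2],o['torque'])
f=grab_frame('scene'); cv2.imwrite('pics/s9.png',cv2.resize(f['image'][90:310,180:380],None,fx=2.6,fy=2.6))
"
```

```text
t 22.27 p [0.6105 0.0248 0.1614] psi 139.1 tilt 3.31 q [-0.42  0.31  0.4   1.57 -0.09  1.34  0.84] w 0.486 F [-2.25 -0.24 11.91]
[-0.04914733 -0.03015977 -0.99833608] [-0.63999291  1.14436547  0.02435983]
```

View pics/s9.png

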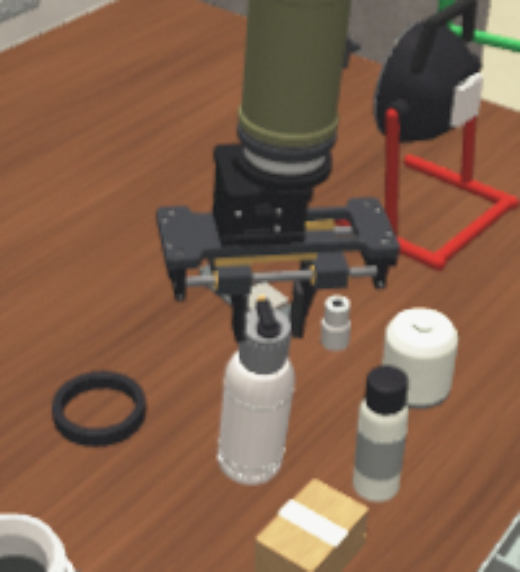

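drive_tool:
  fingers: [1,1,1,1,1,1,1,1]
  linear:
    - [0,0,0.006]
    - [0,0,0.006]
    - [0,0,0.006]
    - [0,0,0.006]
    - [0,0,0.006]
    - [0,0,0.006]
    - [0,0,0.006]
    - [0,0,0.006]
  spin: [0,0,0,0,0,0,0,0]

```text
time_s: 22.98
position: [0.6294, 0.0083, 0.1605]
ee_rot: [1.101, 2.92, -0.05]
wrist_force: [-1.4, -2.6, 14.3]
gripper_width: 0.484
```

```bash
python3 -c "
from h import *
p,R,o=st(); print(R[:,2],o['torque'])
f=grab_frame('scene'); cv2.imwrite('pics/s10.png',cv2.resize(f['image'][90:310,180:380],None,fx=2.6,fy=2.6))
"
```

```text
t 22.98 p [0.6294 0.0083 0.1605] psi 138.7 tilt 2.20 q [-0.41  0.3   0.41  1.58 -0.08  1.28  0.85] w 0.484 F [-1.42 -2.63 14.25]
[ 0.00829119 -0.03748359 -0.99926285] [-0.69538326  0.86938334  0.0487636 ]
```

View pics/s10.png

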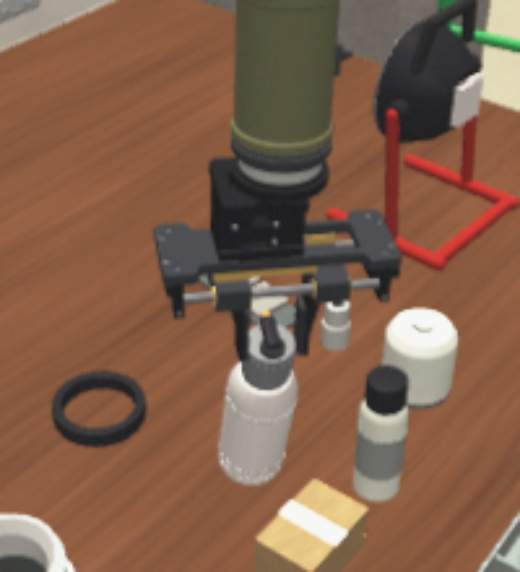

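Pressing let the tool creep outward, so the can now leans: foot near (277,271), top near (284,222) in full-image pixels. I'll measure this and undo it.

```bash
python3 -c "
from h import *
f=grab_frame('scene');g=grab_frame('side')
cv2.imwrite('pics/s11.png',cv2.resize(g['image'][130:250,230:350],None,fx=5,fy=5,interpolation=cv2.INTER_CUBIC))
print('foot front edge',axis_pt(f,180+250/2.6,90+482/2.6,0,.031))
p,R,o=st()
print(proj(f,p),proj(g,p),proj(g,[.598,.014,0]))
"
```

```text
foot front edge [0.5847424  0.03787941]
t 23.13 p [0.6296 0.0084 0.1605] psi 138.7 tilt 2.19 q [-0.41  0.3   0.41  1.58 -0.08  1.28  0.85] w 0.482 F [-0.94 -1.56 14.9 ]
[284.0473112  233.32930404] [286.86800518 175.16857952] [292.89250697 215.91528972]
```

View pics/s11.png

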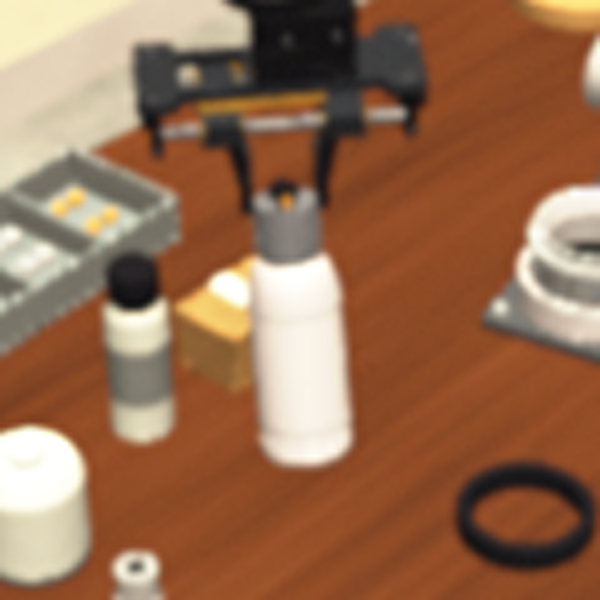

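drive_tool:
  fingers: [1,1,1,1,1]
  linear:
    - [0,0,-0.003]
    - [0.008,-0.001,-0.001]
    - [0.008,-0.002,-0.001]
    - [0.008,-0.002,-0.001]
    - [0.008,-0.002,-0.001]
  spin: [0,0,0,0,0]

```text
time_s: 23.55
position: [0.6013, 0.0242, 0.17]
ee_rot: [1.103, 2.912, -0.046]
wrist_force: [-0.5, -0.2, -1.3]
gripper_width: 0.484
```

```bash
cat > look.py <<'E'
from h import *
import sys
p,R,o=st(); print(R[:,2],o['torque'])
f=grab_frame('scene');g=grab_frame('side')
a=cv2.resize(f['image'][150:310,200:340],None,fx=2.8,fy=2.8,interpolation=cv2.INTER_CUBIC)
b=cv2.resize(g['image'][130:290,220:360],None,fx=2.8,fy=2.8,interpolation=cv2.INTER_CUBIC)
cv2.imwrite(f'pics/{sys.argv[1]}.png',np.hstack([a,b]))
E
python3 look.py l1
```

```text
t 23.55 p [0.6013 0.0242 0.17  ] psi 138.5 tilt 2.30 q [-0.45  0.23  0.4   1.64 -0.05  1.27  0.8 ] w 0.484 F [-0.47 -0.18 -1.3 ]
[ 0.01473692 -0.03730263 -0.99919534] [-0.00920579 -0.00335312  0.02556672]
```

View pics/l1.png

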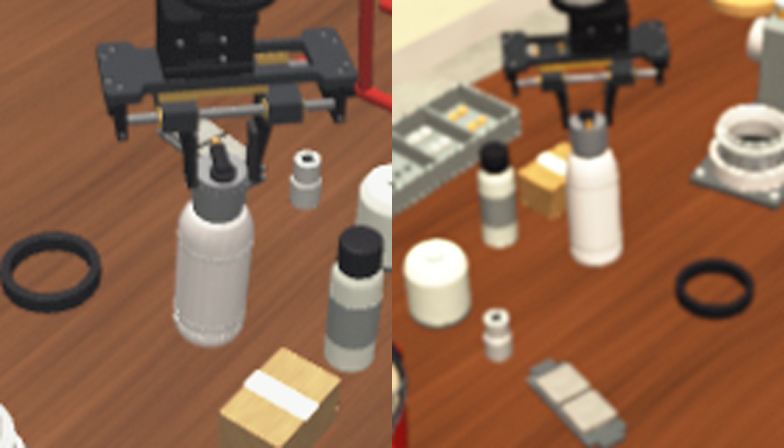

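drive_tool:
  fingers: [1,1,1,1]
  linear:
    - [0,0,0.004]
    - [0,0,0.004]
    - [0,0,0.003]
    - [0,0,0.002]
  spin: [0,0,0,0]

```text
time_s: 23.98
position: [0.6035, 0.0245, 0.1612]
ee_rot: [1.096, 2.909, -0.041]
wrist_force: [-1.8, -1.9, 11.1]
gripper_width: 0.483
```

```bash
python3 look.py l2
```

```text
t 23.98 p [0.6035 0.0245 0.1612] psi 138.7 tilt 2.43 q [-0.45  0.23  0.4   1.66 -0.06  1.25  0.8 ] w 0.483 F [-1.83 -1.89 11.08]
[ 0.02172364 -0.03647489 -0.99909843] [-0.6882268   0.78600532 -0.06082469]
```

View pics/l2.png

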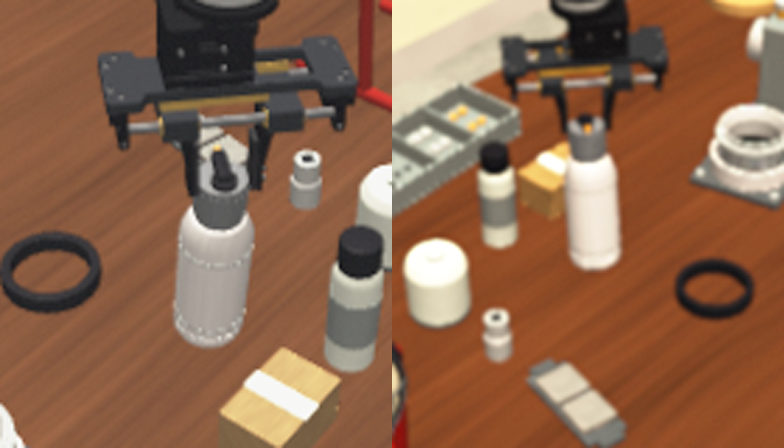

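drive_tool:
  fingers: [1,1,1,1]
  linear:
    - [0.006,0,-0.002]
    - [0.007,0,0]
    - [0.007,0,0]
    - [0,0,0]
  spin: [0,0,0,0]

```text
time_s: 24.42
position: [0.5878, 0.0374, 0.1615]
ee_rot: [1.1, 2.907, -0.043]
wrist_force: [-0.0, -0.0, 1.6]
gripper_width: 0.489
```

```bash
python3 look.py l3
```

```text
t 24.42 p [0.5878 0.0374 0.1615] psi 138.6 tilt 2.47 q [-0.48  0.2   0.39  1.69 -0.04  1.25  0.77] w 0.489 F [-0.01 -0.03  1.61]
[ 0.02123711 -0.03742585 -0.99907372] [0.04995754 0.15760711 0.00767296]
```

View pics/l3.png

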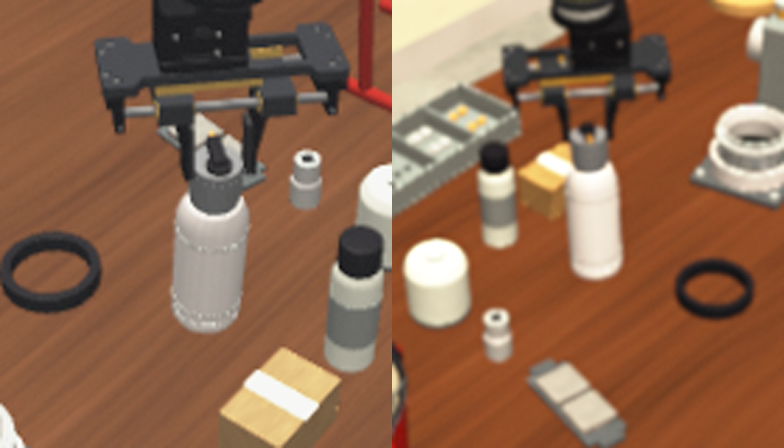

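Light contact (1.6 N) with a lean of about 5°. I release here so that the can settles flat on its foot, then regrip upright.

drive_tool:
  fingers: [0.35,0.2,0.1,0,0,0]
  linear:
    - [0,0,0]
    - [0,0,0]
    - [0,0,0]
    - [0,0,0]
    - [0,0,0]
    - [0,0,0]
  spin: [0,0,0,0,0,0]

```text
time_s: 25.02
position: [0.5897, 0.0358, 0.162]
ee_rot: [1.1, 2.904, -0.043]
wrist_force: [-0.2, -0.5, -0.3]
gripper_width: 0.852
```

```bash
python3 look.py l4; python3 -c "
from h import *
f=grab_frame('wrist'); cv2.imwrite('pics/w10.png',f['image'])"
```

```text
t 25.02 p [0.5897 0.0358 0.162 ] psi 138.5 tilt 2.61 q [-0.47  0.2   0.39  1.69 -0.04  1.24  0.77] w 0.852 F [-0.19 -0.45 -0.34]
[ 0.0239082  -0.0387331  -0.99896354] [-0.00022855  0.02974374 -0.00377316]
```

View pics/l4.png

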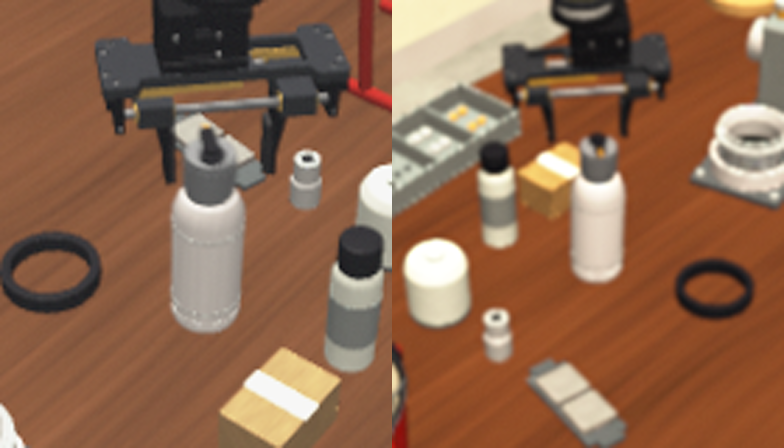

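View pics/w10.png

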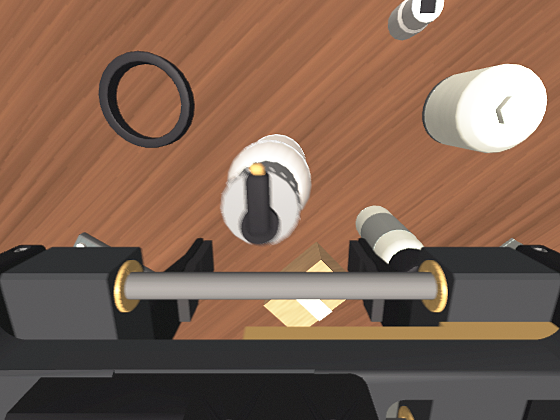

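Standing upright again, with the collar top at (260,205) in the wrist view. I rise clear, turn 70° so that the jaw axis points radially at the stand, and regrip.

```bash
python3 -c "
from h import *
w=grab_frame('wrist')
p,R,o=st(); X=onz(w,260,205,.19); print('can',X); n=onz(w,258,170,.196); print(np.degrees(np.arctan2(n[1]-X[1],n[0]-X[0])))
f=grab_frame('scene'); print(axis_pt(f,200+206/2.8,150+330/2.8,0,.031))
"
```

```text
t 25.22 p [0.5896 0.0359 0.1619] psi 138.5 tilt 2.60 q [-0.48  0.2   0.39  1.69 -0.04  1.24  0.77] w 0.976 F [-0.36 -0.06 -0.25]
can [0.55613832 0.05013164 0.19      ]
138.77893904704064
[0.56308985 0.05378976]
```

drive_tool:
  fingers: [0,0,0,0,0,0,0,0,0,0,0,0,0,0,0,0]
  linear:
    - [0,0,-0.02]
    - [0,0,-0.03]
    - [0,0,-0.03]
    - [0,0,-0.02]
    - [0,0,0]
    - [0,0,0]
    - [0,0,0]
    - [0,0,0]
    - [0,0,0]
    - [0,0,0]
    - [0,0,0]
    - [0,0,0]
    - [0,0,0]
    - [0,0,0]
    - [0,0,0]
    - [0,0,0]
  spin: [0,0,0,0,5,7,7,7,7,7,7,7,7,5,0,0]

```text
time_s: 26.6
position: [0.5865, 0.0399, 0.2672]
ee_rot: [2.527, 1.79, -0.004]
wrist_force: [0.8, 0.1, -0.2]
gripper_width: 0.996
```

```bash
python3 -c "
from h import *
w=grab_frame('wrist');cv2.imwrite('pics/w11.png',w['image'])
p,R,o=st();print(R[:,2])
"
```

```text
t 26.65 p [0.5866 0.0399 0.2672] psi 70.6 tilt 2.57 q [-0.57  0.15  0.48  1.54 -0.03  1.45 -0.42] w 1.000 F [ 0.27 -0.35  0.14]
[ 0.02364703 -0.03815587 -0.99899197]
```

View pics/w11.png

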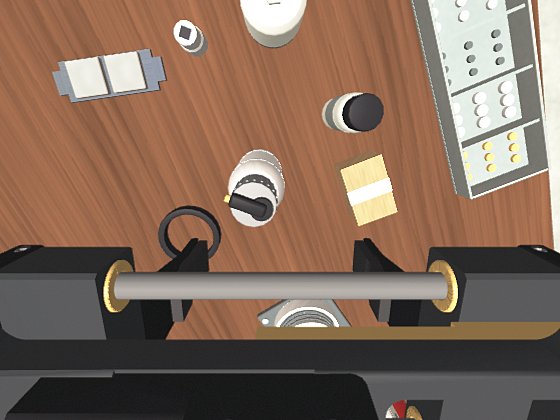

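```bash
python3 -c "
from h import *
w=grab_frame('wrist')
X=onz(w,253.5,201,.19); print('can',X)
go([X[0],X[1],.155])
"
```

```text
can [0.56619828 0.05230611 0.19      ]
t 26.70 p [0.5865 0.0399 0.2672] psi 70.6 tilt 2.57 q [-0.57  0.15  0.48  1.54 -0.03  1.45 -0.42] w 0.999 F [ 1.33 -0.25 -0.25]
tool shift [ 0.0081 -0.0272  0.1111]
```

drive_tool:
  fingers: [0,0,0,0,0,0]
  linear:
    - [0.004,-0.014,0]
    - [0.004,-0.014,0]
    - [0,0,0.02]
    - [0,0,0.02]
    - [0,0,0.01]
    - [0,0,0]
  spin: [0,0,0,0,0,0]

```text
time_s: 27.2
position: [0.5641, 0.0553, 0.2157]
ee_rot: [2.518, 1.801, 0.001]
wrist_force: [-0.7, -0.9, -0.2]
gripper_width: 1.001
```

```bash
python3 -c "
from h import *
w=grab_frame('wrist');cv2.imwrite('pics/w12.png',w['image'])
p,R,o=st();print(R[:,2])
"
```

```text
t 27.25 p [0.5645 0.0554 0.2166] psi 71.1 tilt 2.66 q [-0.6   0.12  0.46  1.67 -0.01  1.34 -0.46] w 1.002 F [-0.22  0.22 -0.05]
[ 0.02795504 -0.03706127 -0.99892191]
```

View pics/w12.png

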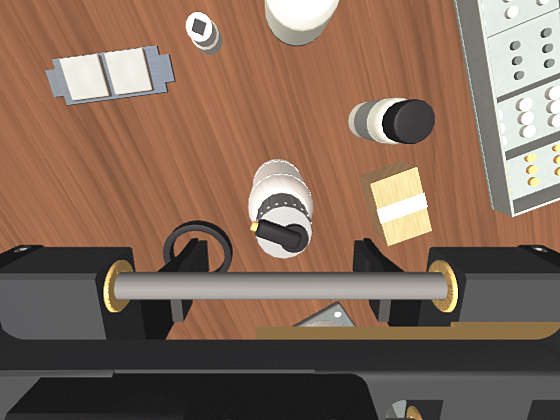

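```bash
python3 -c "
from h import *
w=grab_frame('wrist')
X=onz(w,283,231,.19); print('can',X)
go([X[0],X[1],.155])
"
```

```text
can [0.56480091 0.05032861 0.19      ]
t 27.30 p [0.5653 0.0555 0.2177] psi 71.1 tilt 2.71 q [-0.6   0.12  0.46  1.67 -0.01  1.34 -0.46] w 1.002 F [-0.38  0.54  0.77]
tool shift [-0.0034 -0.0013  0.0628]
```

drive_tool:
  fingers: [0,0,0,0,0]
  linear:
    - [-0.003,-0.001,0.02]
    - [0,0,0.02]
    - [0,0,0.015]
    - [0,0,0.008]
    - [0,0,0]
  spin: [0,0,0,0,0]

```text
time_s: 27.72
position: [0.5709, 0.0506, 0.1599]
ee_rot: [2.513, 1.798, 0.021]
wrist_force: [-0.1, -0.4, -0.3]
gripper_width: 0.999
```

```bash
python3 -c "
from h import *
p,R,o=st();print(R[:,2])
go([.5648,.0503,.155])
w=grab_frame('wrist');cv2.imwrite('pics/w13.png',w['image'])
"
```

```text
t 27.72 p [0.5709 0.0506 0.1599] psi 71.1 tilt 3.08 q [-0.58  0.15  0.46  1.75 -0.03  1.22 -0.44] w 0.999 F [-0.09 -0.36 -0.3 ]
[ 0.04138168 -0.03422635 -0.99855702]
t 27.72 p [0.5709 0.0506 0.1599] psi 71.1 tilt 3.08 q [-0.58  0.15  0.46  1.75 -0.03  1.22 -0.44] w 0.999 F [-0.09 -0.36 -0.3 ]
tool shift [-0.0021 -0.0059  0.0046]
```

View pics/w13.png

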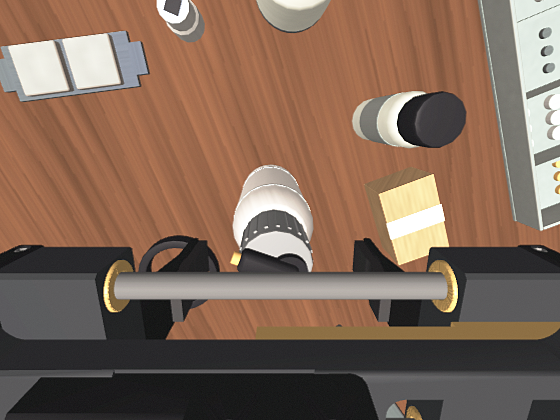

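drive_tool:
  fingers: [0,0,1,1,1,1,1,1,1,1]
  linear:
    - [-0.001,-0.003,0.005]
    - [-0.001,-0.003,0.003]
    - [0,0,0]
    - [0,0,0]
    - [0,0,0]
    - [0,0,0]
    - [0,0,0]
    - [0,0,0]
    - [0,0,0]
    - [0,0,0]
  spin: [0,0,0,0,0,0,0,0,0,0]
  force: 60

```text
time_s: 28.6
position: [0.5683, 0.0512, 0.1575]
ee_rot: [2.509, 1.796, 0.036]
wrist_force: [0.8, 0.3, -0.8]
gripper_width: 0.489
```

```bash
python3 look.py l5; python3 -c "
from h import *
w=grab_frame('wrist');cv2.imwrite('pics/w14.png',w['image'])"
```

```text
t 28.60 p [0.5683 0.0512 0.1575] psi 71.2 tilt 3.44 q [-0.59  0.14  0.46  1.77 -0.03  1.2  -0.45] w 0.489 F [ 0.79  0.33 -0.77]
[ 0.05098086 -0.03153419 -0.99820166] [-0.10739657  0.04557848 -0.03797555]
```

View pics/l5.png

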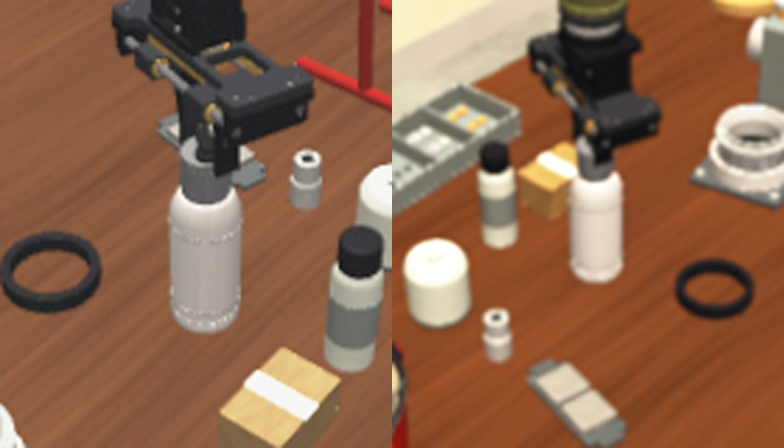

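View pics/w14.png

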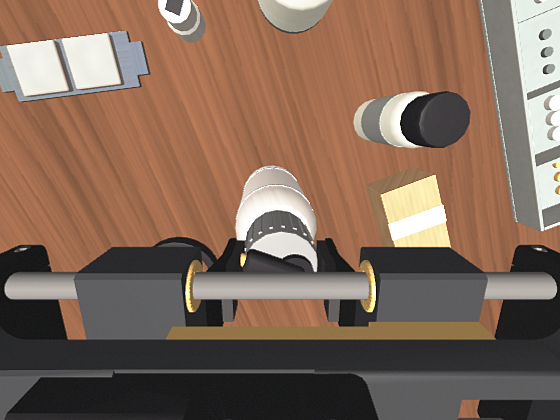

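```bash
cat >> h.py <<'E'
def can(p,R):  # can axis (up) and foot from the regrip
    d=np.load('grip.npz'); return -R@d['c'], p+R@d['foot']
E
python3 -c "
from h import *
p,R,o=st(); np.savez('grip.npz',c=R.T@[0,0,-1],foot=R.T@(np.array([.5655,.0505,0])-p)); print(can(p,R))
go([.5683,.0512,.275]); go([.549,-.236,.275])"
```

```text
t 28.75 p [0.5683 0.0512 0.1575] psi 71.2 tilt 3.44 q [-0.59  0.14  0.46  1.77 -0.03  1.2  -0.45] w 0.482 F [ 0.42 -0.77 -0.21]
(array([-8.62925723e-19, -1.58853964e-18,  1.00000000e+00]), array([0.5655, 0.0505, 0.    ]))
t 28.75 p [0.5683 0.0512 0.1575] psi 71.2 tilt 3.44 q [-0.59  0.14  0.46  1.77 -0.03  1.2  -0.45] w 0.482 F [ 0.42 -0.77 -0.21]
tool shift [-0.0016  0.0069 -0.1173]
t 28.75 p [0.5683 0.0512 0.1575] psi 71.2 tilt 3.44 q [-0.59  0.14  0.46  1.77 -0.03  1.2  -0.45] w 0.482 F [ 0.42 -0.77 -0.21]
tool shift [-0.2796  0.0809 -0.1092]
```

drive_tool:
  fingers: [1,1,1,1,1,1,1,1,1,1,1,1]
  linear:
    - [0,0.001,-0.02]
    - [0,0.002,-0.03]
    - [0,0.002,-0.03]
    - [0,0.002,-0.03]
    - [-0.02,0.005,0]
    - [-0.035,0.01,0]
    - [-0.035,0.01,0]
    - [-0.035,0.01,0]
    - [-0.035,0.01,0]
    - [-0.035,0.01,0]
    - [-0.02,0.005,0]
    - [0,0,0]
  spin: [0,0,0,0,0,0,0,0,0,0,0,0]

```text
time_s: 29.75
position: [0.5519, -0.1751, 0.2721]
ee_rot: [2.506, 1.814, 0.015]
wrist_force: [-0.8, -0.9, -1.6]
gripper_width: 0.481
```

```bash
cat > look2.py <<'E'
from h import *
import sys
p,R,o=st(); a,ft=can(p,R); print('axis',a.round(4),'tilt',np.degrees(np.arccos(a[2])).round(2),'foot',ft.round(4))
go([float(v) for v in sys.argv[2:5]]) if len(sys.argv)>4 else 0
f=grab_frame('scene');g=grab_frame('side')
cv2.imwrite(f'pics/{sys.argv[1]}f.png',f['image']);cv2.imwrite(f'pics/{sys.argv[1]}g.png',g['image'])
A=cv2.resize(f['image'][180:370,120:310],None,fx=2.1,fy=2.1,interpolation=cv2.INTER_CUBIC)
b=cv2.resize(g['image'][90:230,270:410],None,fx=2.85,fy=2.85,interpolation=cv2.INTER_CUBIC)
cv2.imwrite(f'pics/{sys.argv[1]}.png',np.hstack([A,b]))
E
python3 look2.py m1 .549 -.236 .275
```

```text
t 29.75 p [ 0.5519 -0.1751  0.2721] psi 71.8 tilt 2.80 q [-0.35  0.11  0.65  1.58 -0.05  1.43 -0.01] w 0.481 F [-0.75 -0.86 -1.58]
axis [0.0155 0.002  0.9999] tilt 0.89 foot [ 0.5467 -0.1761  0.1147]
t 29.75 p [ 0.5519 -0.1751  0.2721] psi 71.8 tilt 2.80 q [-0.35  0.11  0.65  1.58 -0.05  1.43 -0.01] w 0.481 F [-0.75 -0.86 -1.58]
tool shift [-0.0588  0.0164 -0.001 ]
```

View pics/m1.png

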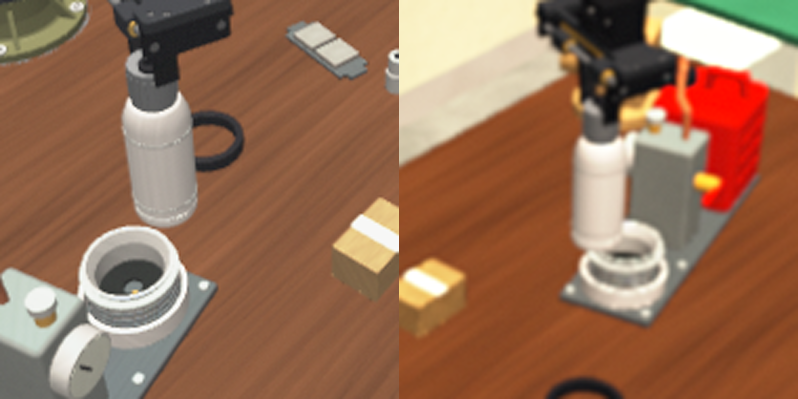

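The can hangs nearly upright (0.9°) beside the ring. I'll check the ring centre by overlaying the known rim circle on the early, unobstructed pictures.

```bash
python3 - <<'E'
from h import *
f=grab_frame('scene');g=grab_frame('side')
A=cv2.imread('pics/scene0.png');B=cv2.imread('pics/side1.png')
out=[]
for im,fr,(x,y,w,h),s in ((A,f,(140,270,100,95),4),(B,g,(310,150,80,76),5)):
    c=cv2.resize(im[y:y+h,x:x+w],None,fx=s,fy=s,interpolation=cv2.INTER_CUBIC)
    for r,z,col in ((.047,.081,(0,0,255)),(.035,.041,(0,255,0))):
        P=np.array([(proj(fr,[.548+r*np.cos(t),-.2375+r*np.sin(t),z])-[x,y]+.5)*s for t in np.linspace(0,6.283,60)]).astype(int)
        cv2.polylines(c,[P],True,col,1)
    out.append(c)
cv2.imwrite('pics/ov.png',np.hstack([o[:380,:400] for o in out]))
E
```

```text
(no output)
```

View pics/ov.png

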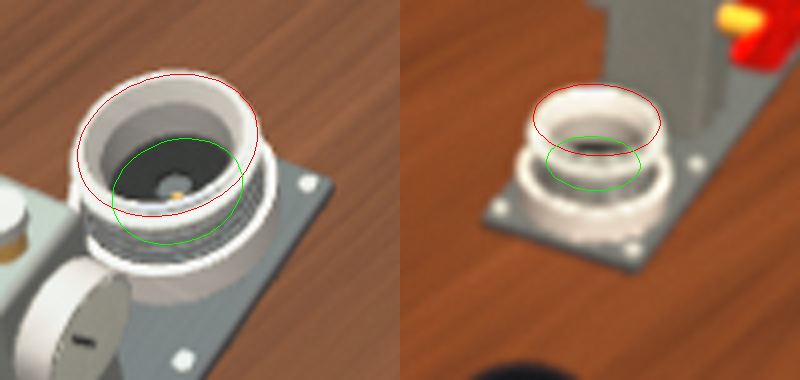

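```bash
python3 -c "
from h import *
p,R,o=st(); print('shift',(R.T@np.array([.0003,-.0604,0])).round(4))"
```

```text
t 29.95 p [ 0.5541 -0.1662  0.2717] psi 72.4 tilt 2.64 q [-0.36  0.11  0.65  1.58 -0.05  1.43 -0.01] w 0.488 F [-0.03  0.22 -2.54]
shift [-0.0575  0.0185  0.0017]
```

drive_tool:
  fingers: [1,1,1,1,1,1,1]
  linear:
    - [-0.015,0.005,0]
    - [-0.02,0.005,0]
    - [-0.02,0.005,0]
    - [-0.012,0.004,0]
    - [0,0,0]
    - [0,0,0]
    - [0,0,0]
  spin: [0,0,0,0,0,0,0]

```text
time_s: 30.53
position: [0.5579, -0.2175, 0.2704]
ee_rot: [2.479, 1.872, 0.025]
wrist_force: [-0.1, 0.2, -1.5]
gripper_width: 0.485
```

```bash
python3 look2.py m2; python3 -c "
from h import *
p,R,o=st();a,ft=can(p,R); print('foot',ft,'shift',(R.T@(np.array([.547,-.2365,ft[2]])-ft)).round(4))"
```

```text
t 30.53 p [ 0.5579 -0.2175  0.2704] psi 74.1 tilt 2.20 q [-0.27  0.17  0.69  1.53 -0.11  1.44  0.14] w 0.485 F [-0.09  0.24 -1.45]
axis [ 0.0189 -0.0107  0.9998] tilt 1.24 foot [ 0.5521 -0.2167  0.113 ]
t 30.63 p [ 0.5581 -0.217   0.2704] psi 74.2 tilt 2.20 q [-0.27  0.17  0.69  1.53 -0.11  1.44  0.14] w 0.485 F [-0.86  0.44 -2.04]
foot [ 0.55233091 -0.21605364  0.11299909] shift [-0.0211  0.0004  0.0002]
```

View pics/m2.png

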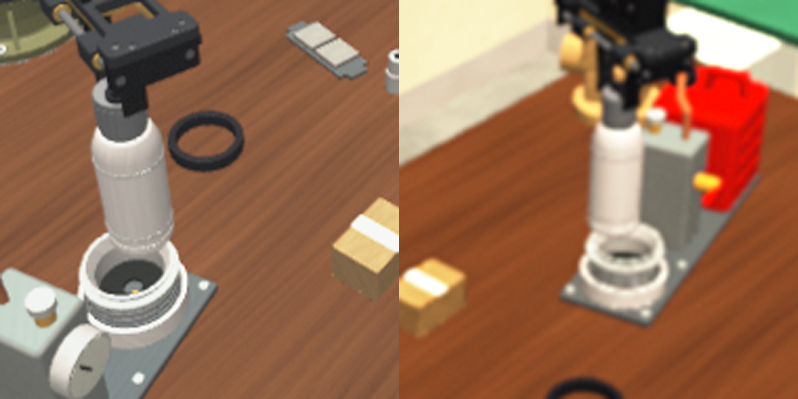

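drive_tool:
  fingers: [1,1,1,1,1]
  linear:
    - [-0.01,0,0]
    - [-0.01,0,0]
    - [-0.002,0,0]
    - [0,0,0]
    - [0,0,0]
  spin: [0,0,0,0,0]

```text
time_s: 31.05
position: [0.5519, -0.2378, 0.2707]
ee_rot: [2.475, 1.879, 0.027]
wrist_force: [0.3, 0.4, -2.1]
gripper_width: 0.485
```

```bash
cat > look3.py <<'E'
from h import *
import sys
f=grab_frame('scene');g=grab_frame('side')
p,R,o=st();a,ft=can(p,R); print('axis',a.round(4),'foot',ft.round(4),'shift to ring',(R.T@(np.array([.547,-.2365,ft[2]])-ft)).round(4))
out=[]
for im,fr,(x,y,w,h),s in ((f['image'],f,(130,215,120,120),3.3),(g['image'],g,(305,120,80,80),5)):
    c=cv2.resize(im[y:y+h,x:x+w],None,fx=s,fy=s,interpolation=cv2.INTER_CUBIC)
    for C,r,col in (((.547,-.2365,.081),.047,(0,0,255)),(ft,.032,(0,255,0)),(ft+.126*a,.032,(0,255,0))):
        P=np.array([(proj(fr,[C[0]+r*np.cos(t),C[1]+r*np.sin(t),C[2]])-[x,y]+.5)*s for t in np.linspace(0,6.283,60)]).astype(int)
        cv2.polylines(c,[P],True,col,1)
    out.append(c[:396,:396])
cv2.imwrite(f'pics/{sys.argv[1]}.png',np.hstack(out))
E
python3 look3.py n1
```

```text
t 31.15 p [ 0.552  -0.2374  0.2707] psi 74.4 tilt 2.19 q [-0.24  0.18  0.7   1.53 -0.12  1.44  0.19] w 0.482 F [-0.58  0.18 -2.07]
axis [ 0.0184 -0.012   0.9998] foot [ 0.5464 -0.2364  0.1133] shift to ring [0.     0.0007 0.    ]
```

View pics/n1.png

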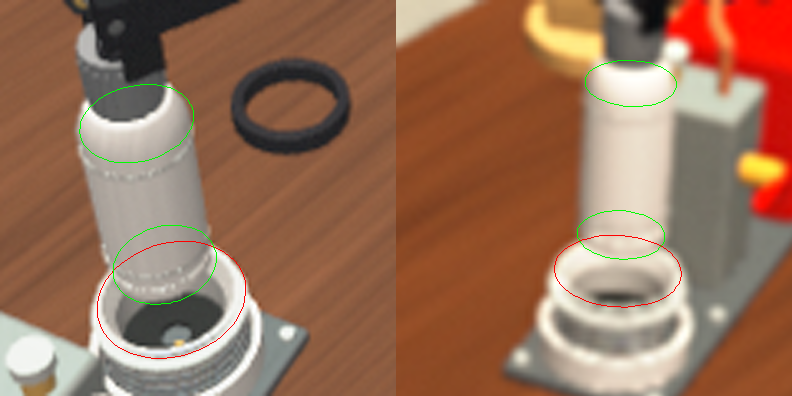

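```bash
python3 -c "
from h import *
p,R,o=st(); print((R.T@np.array([.0015,.0012,-.03])).round(4),R.round(3).tolist())"
```

```text
t 31.15 p [ 0.552  -0.2374  0.2707] psi 74.4 tilt 2.19 q [-0.24  0.18  0.7   1.53 -0.12  1.44  0.19] w 0.482 F [-0.58  0.18 -2.07]
[ 0.0018 -0.      0.03  ] [[0.268, 0.963, 0.034], [0.963, -0.268, -0.017], [-0.007, 0.038, -0.999]]
```

drive_tool:
  fingers: [1,1,1,1,1,1]
  linear:
    - [0.001,0,0.008]
    - [0.001,-0.001,0.008]
    - [0,0,0.006]
    - [0,0,0.004]
    - [0,0,0]
    - [0,0,0]
  spin: [0,0,0,0,0,0]

```text
time_s: 31.65
position: [0.5524, -0.2339, 0.2406]
ee_rot: [2.475, 1.883, 0.026]
wrist_force: [0.5, 0.9, -1.8]
gripper_width: 0.481
```

```bash
python3 look3.py n2
```

```text
t 31.75 p [ 0.5525 -0.234   0.2409] psi 74.5 tilt 2.09 q [-0.25  0.19  0.7   1.58 -0.12  1.38  0.19] w 0.490 F [ 0.07  0.35 -1.16]
axis [ 0.0199 -0.0131  0.9997] foot [ 0.5466 -0.2328  0.0835] shift to ring [-0.0035  0.0014  0.0001]
```

View pics/n2.png

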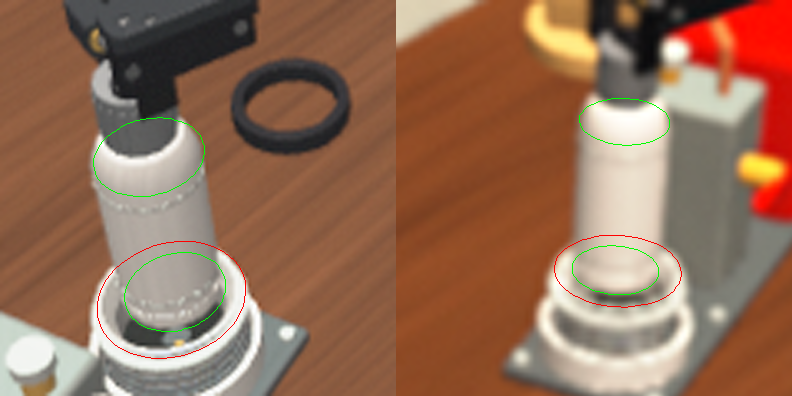

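Left and right look right, but both views put the foot about 5 mm off towards (-x, +y). I correct this and go on down.

drive_tool:
  fingers: [1,1,1,1,1]
  linear:
    - [-0.003,0.003,0.002]
    - [0,0,0.006]
    - [0,0,0.006]
    - [0,0,0.003]
    - [0,0,0]
  spin: [0,0,0,0,0]

```text
time_s: 32.17
position: [0.5554, -0.239, 0.2239]
ee_rot: [2.474, 1.882, 0.027]
wrist_force: [-0.9, 0.6, -1.1]
gripper_width: 0.485
```

```bash
python3 look3.py n3
```

```text
t 32.27 p [ 0.5555 -0.2389  0.2242] psi 74.5 tilt 2.15 q [-0.24  0.21  0.7   1.59 -0.14  1.35  0.2 ] w 0.488 F [-0.66  0.68 -2.82]
axis [ 0.0188 -0.0128  0.9997] foot [ 0.5498 -0.2378  0.0667] shift to ring [ 0.0005 -0.003  -0.0001]
```

View pics/n3.png

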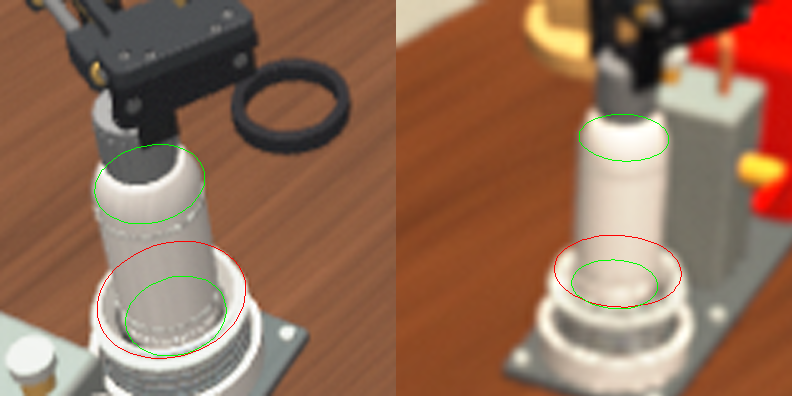

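drive_tool:
  fingers: [1,1,1,1,1]
  linear:
    - [0.001,0,0.004]
    - [0,0,0.004]
    - [0,0,0.004]
    - [0,0,0.003]
    - [0,0,0]
  spin: [0,0,0,0,0]

```text
time_s: 32.68
position: [0.5551, -0.2383, 0.2107]
ee_rot: [2.476, 1.882, 0.027]
wrist_force: [-3.4, 1.0, 5.5]
gripper_width: 0.488
```

```bash
python3 look3.py n4
```

```text
t 32.78 p [ 0.5552 -0.2385  0.2112] psi 74.5 tilt 2.09 q [-0.23  0.21  0.69  1.61 -0.14  1.33  0.21] w 0.484 F [-3.25  1.52  5.73]
axis [ 0.0195 -0.0137  0.9997] foot [ 0.5493 -0.2371  0.0538] shift to ring [-0.     -0.0024 -0.0001]
```

View pics/n4.png

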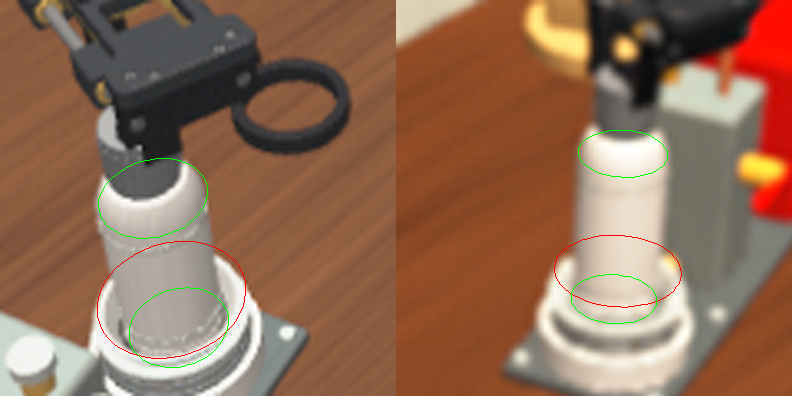

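The side force (-3.3, +1.2) with 5.6 N upward says the foot is riding on the flare on the +x side, so I ease off and move -y in the tool frame.

drive_tool:
  fingers: [1,1,1,1,1]
  linear:
    - [0,-0.001,-0.002]
    - [0,-0.002,0]
    - [0,0,0.003]
    - [0,0,0.003]
    - [0,0,0]
  spin: [0,0,0,0,0]

```text
time_s: 33.2
position: [0.5533, -0.2374, 0.2047]
ee_rot: [2.474, 1.881, 0.029]
wrist_force: [-0.9, 0.4, -1.6]
gripper_width: 0.487
```

```bash
python3 look3.py n5
```

```text
t 33.30 p [ 0.5533 -0.2374  0.205 ] psi 74.5 tilt 2.21 q [-0.24  0.21  0.69  1.63 -0.14  1.31  0.21] w 0.487 F [-0.93 -0.   -2.57]
axis [ 0.0177 -0.0129  0.9998] foot [ 0.5477 -0.2362  0.0476] shift to ring [-0.0005 -0.0006 -0.    ]
```

View pics/n5.png

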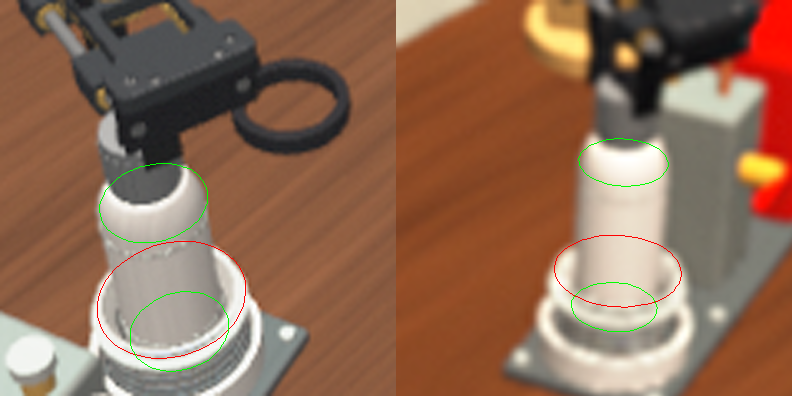

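The can is free again, deeper in, with the ring back up. I continue down.

drive_tool:
  fingers: [1,1,1,1]
  linear:
    - [0,-0.0005,0.003]
    - [0,0,0.003]
    - [0,0,0.003]
    - [0,0,0]
  spin: [0,0,0,0]

```text
time_s: 33.63
position: [0.5535, -0.2376, 0.1963]
ee_rot: [2.473, 1.881, 0.03]
wrist_force: [-2.6, 0.3, 3.9]
gripper_width: 0.488
```

```bash
python3 look3.py n6
```

```text
t 33.73 p [ 0.5536 -0.2377  0.1968] psi 74.5 tilt 2.28 q [-0.24  0.22  0.69  1.64 -0.14  1.3   0.21] w 0.479 F [-1.96  1.16  2.94]
axis [ 0.0165 -0.0126  0.9998] foot [ 0.5482 -0.2366  0.0394] shift to ring [-0.0002 -0.0012 -0.    ]
```

View pics/n6.png

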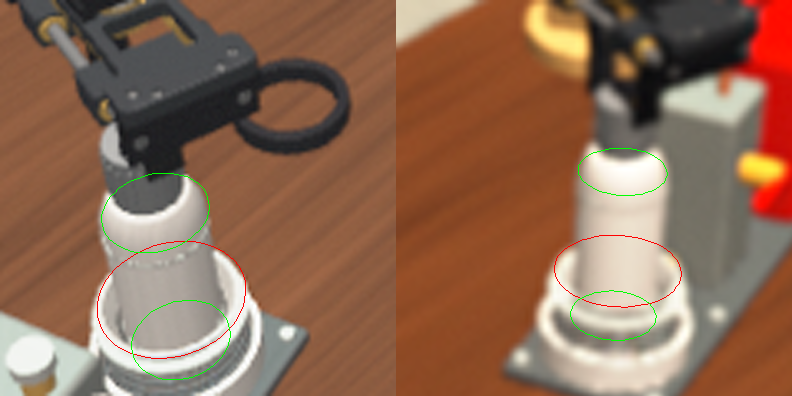

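drive_tool:
  fingers: [1,1,1,1]
  linear:
    - [0,-0.002,0]
    - [0,0,0.004]
    - [0,0,0.004]
    - [0,0,0.004]
  spin: [0,0,0,0]

```text
time_s: 34.07
position: [0.5531, -0.2378, 0.1872]
ee_rot: [2.471, 1.879, 0.035]
wrist_force: [-2.4, 0.5, 6.3]
gripper_width: 0.485
```

```bash
python3 look3.py n7
```

```text
t 34.17 p [ 0.553  -0.2377  0.1867] psi 74.5 tilt 2.47 q [-0.23  0.22  0.69  1.66 -0.15  1.27  0.21] w 0.488 F [-4.29  1.93  6.06]
axis [ 0.0128 -0.0125  0.9998] foot [ 0.5482 -0.2366  0.0292] shift to ring [-0.0002 -0.0012 -0.0001]
```

View pics/n7.png

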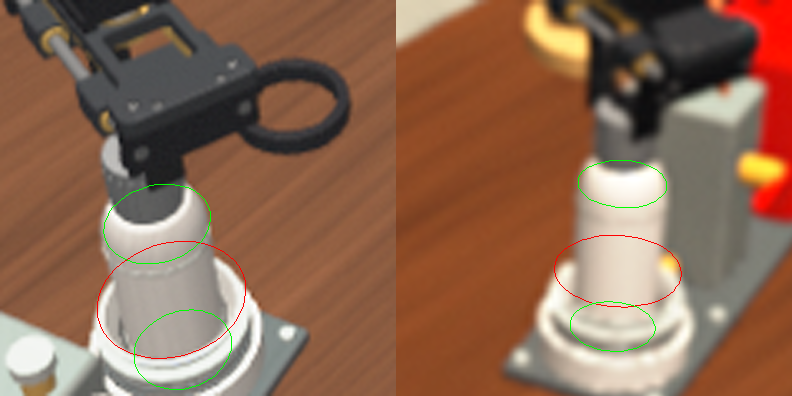

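The ring is going down with the can. I keep pressing and easing towards -y in the tool frame.

drive_tool:
  fingers: [1,1,1,1]
  linear:
    - [0,-0.003,0.003]
    - [0,-0.001,0.004]
    - [0,0,0.004]
    - [0,0,0.004]
  spin: [0,0,0,0]

```text
time_s: 34.5
position: [0.5534, -0.2378, 0.1781]
ee_rot: [2.465, 1.876, 0.046]
wrist_force: [-9.6, 5.6, 38.6]
gripper_width: 0.485
```

```bash
python3 look3.py n8
```

```text
t 34.60 p [ 0.5532 -0.238   0.1784] psi 74.5 tilt 3.03 q [-0.23  0.21  0.69  1.68 -0.15  1.25  0.22] w 0.485 F [-7.15  3.31 23.79]
axis [ 0.0028 -0.0119  0.9999] foot [ 0.55   -0.237   0.0209] shift to ring [-0.0003 -0.003  -0.0002]
```

View pics/n8.png

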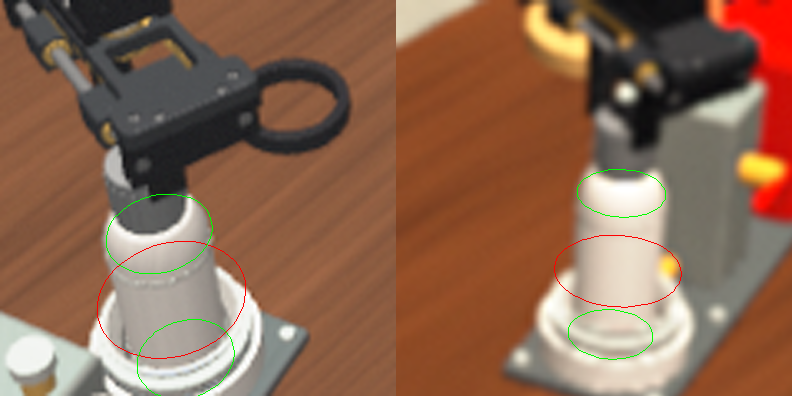

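The push now reads 24 to 38 N, against 12 N from the spring, and the foot is computed at 0.021 m. That's exactly the seat height with the ring at its stop. I hold with a gentle steady push.

drive_tool:
  fingers: [1,1,1,1,1,1]
  linear:
    - [0,-0.001,0.003]
    - [0,-0.001,0.003]
    - [0,-0.001,0.003]
    - [0,-0.001,0.003]
    - [0,-0.001,0.003]
    - [0,-0.001,0.003]
  spin: [0,0,0,0,0,0]

```text
time_s: 35.1
position: [0.5513, -0.237, 0.1783]
ee_rot: [2.462, 1.873, 0.067]
wrist_force: [-6.4, 3.6, 19.3]
gripper_width: 0.489
```

```bash
python3 look3.py n9; sleep 0; for i in 1 2 3; do python3 -c "
from h import *
[grab_frame('side') for _ in range(4)]
st()"; done
```

```text
t 35.20 p [ 0.5512 -0.2371  0.1783] psi 74.5 tilt 3.69 q [-0.23  0.2   0.69  1.69 -0.15  1.23  0.22] w 0.483 F [-6.76  3.7  19.35]
axis [-0.0105 -0.0172  0.9998] foot [ 0.5501 -0.2352  0.0208] shift to ring [-0.0021 -0.0027 -0.0002]
t 35.40 p [ 0.5513 -0.2371  0.1783] psi 74.5 tilt 3.69 q [-0.23  0.2   0.69  1.69 -0.15  1.23  0.22] w 0.486 F [-6.    3.82 19.79]
t 35.60 p [ 0.5513 -0.237   0.1783] psi 74.5 tilt 3.68 q [-0.23  0.2   0.69  1.69 -0.15  1.23  0.22] w 0.485 F [-6.46  3.28 19.35]
t 35.80 p [ 0.5513 -0.237   0.1783] psi 74.5 tilt 3.68 q [-0.23  0.2   0.69  1.69 -0.15  1.23  0.22] w 0.485 F [-7.1  4.  18.4]
```

View pics/n9.png

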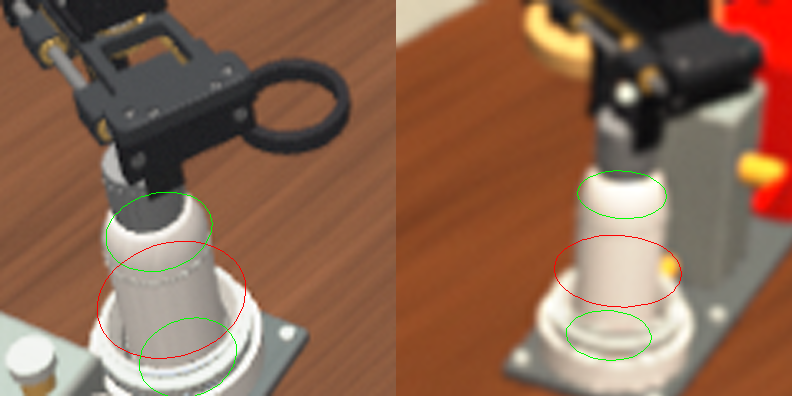

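```bash
python3 - <<'E'
from h import *
f=grab_frame('scene');g=grab_frame('side')
A0=cv2.imread('pics/scene0.png')
out=[]
for im,z in ((A0,.081),(f['image'],.061)):
    x,y,w,h,s=140,270,90,90,4.4
    c=cv2.resize(im[y:y+h,x:x+w],None,fx=s,fy=s,interpolation=cv2.INTER_CUBIC)
    P=np.array([(proj(f,[.547+.047*np.cos(t),-.2365+.047*np.sin(t),z])-[x,y]+.5)*s for t in np.linspace(0,6.283,60)]).astype(int)
    cv2.polylines(c,[P],True,(0,0,255),1); out.append(c)
cv2.imwrite('pics/ov2.png',np.hstack(out)); cv2.imwrite('pics/fin.png',f['image']); st()
E
```

```text
t 35.90 p [ 0.5513 -0.237   0.1783] psi 74.5 tilt 3.68 q [-0.23  0.2   0.69  1.69 -0.15  1.23  0.22] w 0.489 F [-5.82  2.86 19.91]
```

View pics/ov2.png

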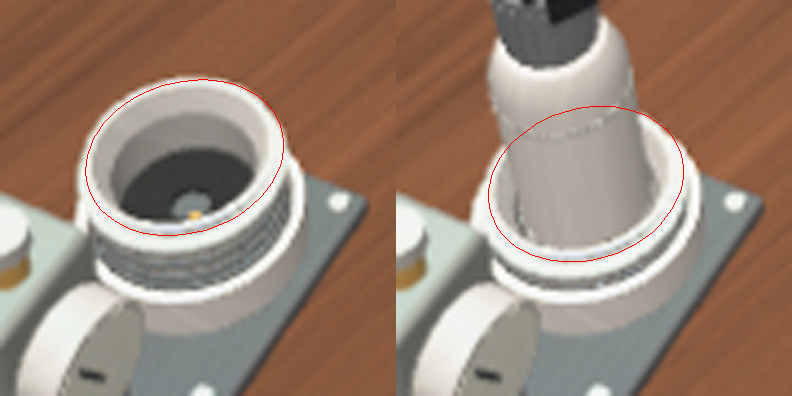

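View pics/fin.png

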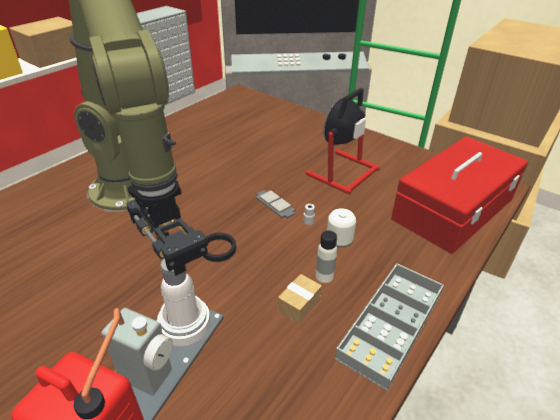

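Next I check the can's lean independently, from its outline edges in both views.

```bash
python3 - <<'E'
from h import *
f=grab_frame('scene');g=grab_frame('side')
out=[]
for fr,(x,y,w,h),s in ((f,(150,250,66,90),6),(g,(315,128,66,80),6)):
    c=cv2.resize(fr['image'][y:y+h,x:x+w],None,fx=s,fy=s,interpolation=cv2.INTER_CUBIC)
    # upright silhouette of can at seat: two side lines
    C=np.array([.548,-.2365,.021]); cam=-fr['R'].T@fr['t']; d=C[:2]-cam[:2]; d/=np.linalg.norm(d); n=np.array([-d[1],d[0]])
    for k in (-1,1):
        P=[((proj(fr,[*(C[:2]+k*.032*n),zz])-[x,y]+.5)*s).astype(int) for zz in (.06,.147)]
        cv2.line(c,tuple(P[0]),tuple(P[1]),(0,0,255),1)
    out.append(cv2.copyMakeBorder(c,0,540-c.shape[0],0,0,cv2.BORDER_CONSTANT))
cv2.imwrite('pics/lean.png',np.hstack(out))
E
```

```text
(no output)
```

View pics/lean.png

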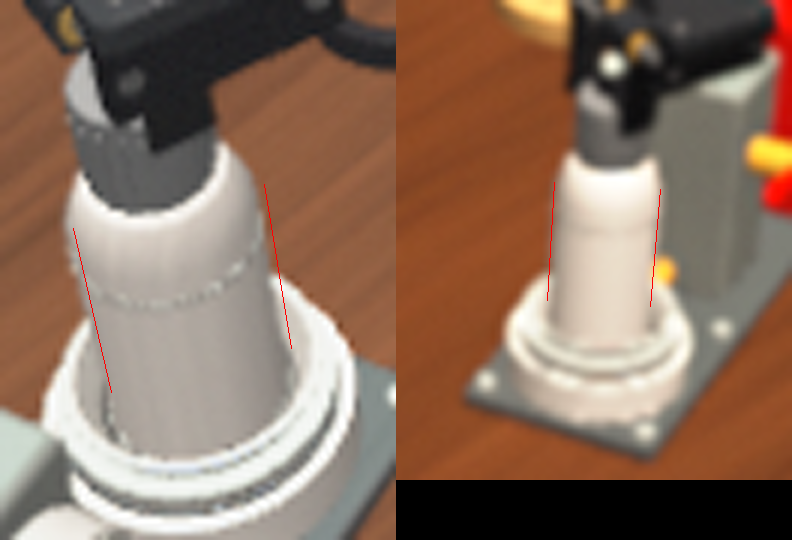

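The edges run parallel to the upright reference lines within about 0.02 rad. The ring is fully down and the push is steady, so I hand in.

```bash
python3 - <<'E'
from h import *
st()
from rig import order
print(order.hand_in())
E
```

```text
t 36.00 p [ 0.5513 -0.237   0.1783] psi 74.5 tilt 3.69 q [-0.23  0.2   0.69  1.69 -0.15  1.23  0.22] w 0.489 F [-5.76  3.15 19.47]
the job is handed in; nothing more can be done
None
```

I inspected the can in the lamp's beam and handed in at 36 s with it pressed down in the filling ring. The job gives no verdict, so this rests on my own checks.

- **Inspection:** I gripped the can by its collar and held it about 17 cm in front of the glass. It faced the lamp at about 8°, 120° and 244° (ideal 0°, 120°, 240°), with a pause of about a second at each. It leaned about 5.7° then, against 20° allowed.
- **Mishap on the way:** The tool leaned under load, so I set the can down near its first spot to straighten it. Pressing there tipped it to roughly 16°, against a failure limit of 40°. I brought it back, let it settle upright and regripped it.
- **Last checks in the ring:**
  - The overlay shows the ring down about 20 mm, at its stop.
  - The foot is computed at 0.021 m, the seat height at the stop.
  - The push is steady at about 19 N down, with the fingers closed on the collar.
  - The can is upright within about 0.02 rad by its outline.
- **Less certain:**
  - A side force of about 6 to 7 N remains from the ring's wall.
  - The foot's centring is good only to the bore's play of about 3 mm; my computed foot position was 3 to 4 mm off the ring centre.
  - I checked the other loose things only by eye in the last scene picture; none looked moved.

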